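# Front up the toy-bus shelf from the stack dispenser

### The job

Every toy bus on the display shelf needs one stock box in front of it: draw boxes one at a time from the bottom of the sloping stack dispenser, out through its mouth, and lay each flat and square on the shelf, centred on its bus, with one short end up against the red lip; the boxes not needed stay in the dispenser. Then, when every bus has its box, lay the aluminium straightedge on the shelf flush along the front ends of the boxes, centred on the shelf, and let go. Do not push the buses or disturb the other things on the counter.

Things in the scene. Friction and masses are not known exactly. Their poses are not given: they have to be found in the camera images.
- shelf: display shelf, a fixed wooden board 230 x 390 x 6 mm on the table. Origin: centre of its underside; x to its back, away from the robot, y left along it, z up. A red lip runs along it: front face at x = +37 mm, 8 mm thick, top at z = 20 mm. Buses stand behind the lip; before it (x -115 to +37) is the bare area for boxes and, before them, the straightedge.
- bus1: red toy double-decker bus, loose, 36 x 78 x 60 mm, side-on behind the lip; absent (None) in some starts: 3 or 4 of them are there, in places 90 mm apart. Origin: centre of underside, on the shelf's top face; axes parallel to the shelf's. The front face of the lip is at x = -43 mm of the bus.
- bus2: blue toy double-decker bus, loose, 36 x 78 x 60 mm, side-on behind the lip; absent (None) in some starts: 3 or 4 of them are there, in places 90 mm apart. Origin: centre of underside, on the shelf's top face; axes parallel to the shelf's. The front face of the lip is at x = -43 mm of the bus.
- bus3: green toy double-decker bus, loose, 36 x 78 x 60 mm, side-on behind the lip; absent (None) in some starts: 3 or 4 of them are there, in places 90 mm apart. Origin: centre of underside, on the shelf's top face; axes parallel to the shelf's. The front face of the lip is at x = -43 mm of the bus.
- bus4: orange toy double-decker bus, loose, 36 x 78 x 60 mm, side-on behind the lip; absent (None) in some starts: 3 or 4 of them are there, in places 90 mm apart. Origin: centre of underside, on the shelf's top face; axes parallel to the shelf's. The front face of the lip is at x = -43 mm of the bus.
- bus1_spot (a point): where the centre of a box belongs that lies flat and square before bus1, touching the lip: x -93, y 0, z 14 mm of bus1; absent when bus1 is
- bus2_spot (a point): where the centre of a box belongs that lies flat and square before bus2, touching the lip: x -93, y 0, z 14 mm of bus2; absent when bus2 is
- bus3_spot (a point): where the centre of a box belongs that lies flat and square before bus3, touching the lip: x -93, y 0, z 14 mm of bus3; absent when bus3 is
- bus4_spot (a point): where the centre of a box belongs that lies flat and square before bus4, touching the lip: x -93, y 0, z 14 mm of bus4; absent when bus4 is
- dispenser: red fixed stack dispenser, about 190 mm high. Origin: centre of its foot on the table; x to its back, y left, z up; its mouth faces its -x. Its floor, a steel strip 34 mm wide (each box overhangs it 13 mm on both sides), slopes up to the mouth by 0.31 rad (top at x 0, z 32 mm); the stack leans back as much. With the bottom box out by 110 mm, the stack drops by one.
- stack_mid (a point): middle of the full stack in the dispenser, 70 mm square above the sloping floor. Boxes in the dispenser have centres within 57 mm of it (85 mm still counts as in). Clear side walls, 64 mm apart inside, 72 mm outside, start 35 mm behind the boxes' front ends: the front 35 mm of the boxes' long sides is open to fingers. Axes as the dispenser's.
- tongue_end (a point): front end of the floor's tongue, on its top face and middle line, 129 mm up the slope from the middle of the seated boxes: a pulled-out box stays lying on it. A red strap 16 mm wide stands 6 mm before the middle of the stack's front, its foot 35 mm square above the floor: it holds back the upper boxes; draw a box out clear of it before lifting.
- box1: bottom box of the stack: yellow carton with a blue band, 100 x 60 x 28 mm, about 0.13 kg, rigid, loose; all five are alike. Origin: the box's CENTRE; x along its 100 mm length (to the dispenser's back at the start), y across its 60 mm, z through its 28 mm. At the start it lies in the dispenser, pitched 0.31 rad, front end up.
- box2: second box of the stack: yellow carton with a blue band, 100 x 60 x 28 mm, about 0.13 kg, rigid, loose; all five are alike. Origin: the box's CENTRE; x along its 100 mm length (to the dispenser's back at the start), y across its 60 mm, z through its 28 mm. At the start it lies in the dispenser, pitched 0.31 rad, front end up.
- box3: third box of the stack: yellow carton with a blue band, 100 x 60 x 28 mm, about 0.13 kg, rigid, loose; all five are alike. Origin: the box's CENTRE; x along its 100 mm length (to the dispenser's back at the start), y across its 60 mm, z through its 28 mm. At the start it lies in the dispenser, pitched 0.31 rad, front end up.
- box4: fourth box of the stack: yellow carton with a blue band, 100 x 60 x 28 mm, about 0.13 kg, rigid, loose; all five are alike. Origin: the box's CENTRE; x along its 100 mm length (to the dispenser's back at the start), y across its 60 mm, z through its 28 mm. At the start it lies in the dispenser, pitched 0.31 rad, front end up.
- box5: top box of the stack: yellow carton with a blue band, 100 x 60 x 28 mm, about 0.13 kg, rigid, loose; all five are alike. Origin: the box's CENTRE; x along its 100 mm length (to the dispenser's back at the start), y across its 60 mm, z through its 28 mm. At the start it lies in the dispenser, pitched 0.31 rad, front end up.
- straightedge: aluminium straightedge 320 x 32 x 10 mm, about 0.3 kg, loose, at first on the table right of the shelf, pointing away from the robot. Upright black grip in the middle of its top: 60 mm long (along it), 14 mm thick, top 62 mm above the underside. Origin: centre of underside; y along it, x across, z up; its long edges are alike. Flush on boxes, its centre line is 66 mm from their centres.
- tin: red tin, 52 mm across, 70 mm high, at the left, by the dispenser: leave alone
- loco: small toy locomotive 85 mm long, 60 mm high, on the far side: leave alone
Things that resemble listed ones, but are neither listed nor needed, are in the scene too. What is shaped like the bus3 but purple is not meant.

How it is judged:
By the outcome, as a careful person would: the job done as asked, in the order asked, and still so for the second after the job is handed in, with the robot touching nothing.
Of bus1, bus2, bus3, bus4 only 3 to 4 are there at a start; the rules pass over those that are not, and their reading is None.
At some moment in a run one of straightedge may be knocked a few centimetres aside while the robot is not near it.
Once in a run the grip may slacken for a moment while it holds something.
It also fails if it takes over 210 s, if anything falls off the work surface, if the arm or the gripper's body presses on something with over 40 N, if the wrist force passes 120 N, or if a joint passes its speed limit or range.

### The arm

A 6-joint arm with a two-finger parallel gripper is mounted at the origin on the work surface. World frame = base frame: x ahead of the robot, y to its left, z up, the work surface at z = 0. Lengths are in mm, angles in degrees, forces in N, time in s.
With the tool pointing down it reaches from about 350 to 850 mm from the base axis. Payload 8.1 kg.
Tool frame: the origin (TCP) lies midway between the tips of the shut fingers; the grasp point (between the pads) lies 19 mm behind it; z points along the fingers, y is the line along which they close (so a half turn about z gives the same grasp; the last joint's range is limited). The gripper opens to 85 mm and grips with 20 to 120 N. Pads are 22 mm wide; open, the fingers measure 114 mm over their backs; the gripper's body (76 mm by 85 mm) begins 54 mm behind the grasp point. The pads swing forward as they close: fully open they stand 13 mm farther back than shut.
Start: joints at [-69.179, 7.471, 85.268, -0, 87.261, -4.893], TCP at [260.351, -540.576, 231.292] pointing down, gripper open.
Joint ranges: [-169.43, 169.43], [-51.17, 129.36], [1.28, 143.12], [-76.62, 256.62], [0, 156.53], [-152.29, 152.29]. Speed limits (degrees/s): [136.94, 136.94, 159.86, 180, 180, 180].

### API

Orientations are given as [roll, pitch, yaw] about the fixed x, y, z axes, in that order (R = Rz(yaw) Ry(pitch) Rx(roll)).
In Python, from bench import sense, snapshot, order, finder gives the robot as it stands.
- The arm moves only by the tool send_rows, never from a script. Its argument "steps" is a list of rows, each a list of 2 entries, a list of its own where there are three numbers: the shift along the world's x, y, z in units of 30 mm (1.0 is 30 mm), then the turn, a rotation vector about the world's x, y, z in rad. In form: [[[dx, dy, dz], [wx, wy, wz]], ...]. A call has 1 to 10 rows; each row is the pose to reach, as a shift and turn from the pose commanded when the call began; what a row does not reach only later rows make up. A row lasts 1/8 s, in which the tool goes at most 62.5 mm and 10.7 degrees, less where a joint would pass 70% of its speed; a pose out of reach is approached as far as the arm can. A call with a gripper value outside its range is refused whole. "fingers" is the closure, from 0 (fully open) to 1 (shut), set as the call begins (left out, the last holds). The fingers move at their own pace and stop on an object; "squeeze" is the grip in N (left out, the last holds). Time passes only in rows, so rows that repeat a pose let the fingers close. It gives the time, the measured TCP pose, the force, the opening and the grip force at its end, in the units of the state.
- sense(): the state, without advancing time (a new reading comes with each control period).
- snapshot(name): name is "scene" or "top" or "wrist"; returns a dict with "img" (480x640x3 uint8, red, green, blue), "K" (3x3 intrinsics, pixels), "pose" (4x4, takes a point from camera to world coordinates). Camera axes: x right, y up, looking along -z (the intrinsics and any distortion apply to the point x, -y, -z); pixel columns grow to the right and rows downward; lengths in mm; the calibration is good to about 2 mm. A picture is of the moment at which its call begins. There is no depth.
- order.hand_in(): hands the job in; it is judged then, once.
Trained networks look in the newest picture that a camera, given by its name, has taken for a name from the list of things; names that differ only in an ending like _2 or _b are one class to them, and where a whole thing is asked for, a point or a joint stands for the part that bears it (a point fixed in the world has none). Each returns a list of dicts, best first, with "confidence" (0 to 1); they miss things now and then, are a little off and sometimes report something else, mostly with a low value. They report only what shows in the picture. A call takes as long as a camera call. They do not tell look-alikes from the thing itself.
- finder.find_in(label, camera): "box" ([left, top, width, height] as shares, 0 to 1, of the picture: columns of its width, rows of its height, round what is visible of it).
- finder.trace(label, camera): "mask" (480x640 bool, what is visible of it) and "box" ([left, top, width, height] as shares, 0 to 1, of the picture: columns of its width, rows of its height, round what is visible of it).
- finder.pinpoint(label, camera): "at" ([column, row] as shares, 0 to 1, of the picture: columns of its width, rows of its height: a listed point, or the origin of a listed thing).
The state is a dict: "time": time; "joint_pos": joint angles; "qd": joint speeds; "joint_efforts": joint torques, N m; "tool_pos": TCP position; "tcp_rot": TCP orientation; "ft_force": force on the tool from outside, world axes, zero at the start; "wrist_torque": the same for the moment, N m; "finger_gap": finger opening in mm; "grip_force": force on a finger pad.
Only numpy, scipy, OpenCV 4.12 (cv2) and the standard library are available. Lean on these libraries where they do the work, as an engineer would, in place of code of your own. Each camera call takes 0.05 s, during which the arm holds its last target. There are 200 camera calls.

## Working session

There is one attempt and no reset: what is moved stays moved. The work goes in short steps, Python scripts to look and compute and a tool call to move; the robot and the scene stay as the last step left them, time stands still between calls to the robot, and variables do not carry over. Pictures are saved under pics/ and viewed, at most 14 in all, crops included, and the job is handed in when it is done.

Besides the shell and the picture viewer there is one more tool, called after "Request:" as name(argument=value, ...), one argument or row to a line, values as JSON. send_rows: Moves the arm, as the interface text tells. Its arguments: {"type":"object","properties":{"steps":{"type":"array"},"fingers":{"type":"number"},"squeeze":{"type":"number"}},"required":["steps"]}

```bash
ls; mkdir -p pics
python3 - <<'E'
from bench import sense,snapshot
import cv2,numpy as np
print(sense())
for n in("scene","top"):
    s=snapshot(n);cv2.imwrite(f"pics/{n}0.png",s["img"][:,:,::-1]);np.savez(f"{n}0.npz",**s);print(n,s["K"].round(1).tolist(),s["pose"].round(3).tolist(), [k for k in s])
E
```

```text
pics
{'time': 0.0, 'joint_pos': array([-6.91785389e+01,  7.51311777e+00,  8.53283869e+01, -9.03717263e-05,
        8.72609634e+01, -4.89196097e+00]), 'qd': array([ 0.00917569, -0.01096232, -0.07442654,  0.01831256, -0.02973654,
       -0.01218803]), 'joint_efforts': array([-6.17263186e-05, -5.69409978e+01, -5.00550234e+01, -8.87477739e-06,
        1.52568519e-02, -2.17372428e-05]), 'tool_pos': array([ 260.16116757, -540.06882162,  230.27372423]), 'tcp_rot': array([-1.79897898e+02, -8.64824021e-03,  2.57134187e+01]), 'ft_force': array([ 0.6333773 , -0.10720504, -0.02135104]), 'wrist_torque': array([-0.0446201 ,  0.00892436,  0.01611587]), 'grip_force': 0.0, 'finger_gap': 85.76849253641494}
scene [[450.9, 0.0, 319.4], [0.0, 450.9, 237.9], [0.0, 0.0, 1.0]] [[-0.299, -0.769, 0.565, 1251.916], [0.954, -0.249, 0.166, 218.449], [0.013, 0.589, 0.808, 1086.776], [0.0, 0.0, 0.0, 1.0]] ['img', 'K', 'pose']
top [[449.5, 0.0, 322.9], [0.0, 449.5, 246.4], [0.0, 0.0, 1.0]] [[0.021, 0.981, -0.194, 396.616], [-1.0, 0.021, -0.002, -6.428], [0.002, 0.194, 0.981, 996.848], [0.0, 0.0, 0.0, 1.0]] ['img', 'K', 'pose']
```

View pics/scene0.png

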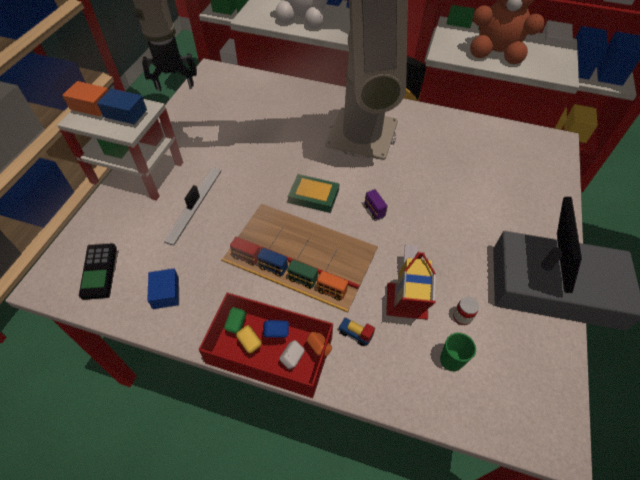

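View pics/top0.png

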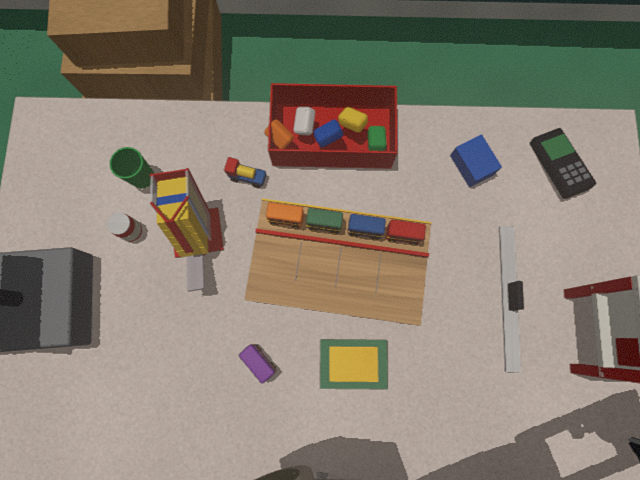

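The scene picture shows four buses (red, blue, green and orange at about (245,250), (271,262), (303,272), (333,285)). In the top picture the dispenser is at (190,225) with its tongue at (195,275), the straightedge is at (511,300), and the purple bus look-alike at (257,363) is not meant. All four buses are present, so four boxes are needed.

```bash
cat > h.py <<'E'
import numpy as np,cv2
from bench import sense,snapshot,finder
from scipy.optimize import least_squares
def proj(P,s):
    P=np.atleast_2d(P);T=np.linalg.inv(s["pose"]);c=P@T[:3,:3].T+T[:3,3]
    return np.c_[s["K"][0,0]*c[:,0]/-c[:,2]+s["K"][0,2], s["K"][1,1]*-c[:,1]/-c[:,2]+s["K"][1,2]]
def ray(px,s):
    px=np.asarray(px,float);K=s["K"];d=np.array([(px[0]-K[0,2])/K[0,0],-(px[1]-K[1,2])/K[1,1],-1.]);
    return s["pose"][:3,3],s["pose"][:3,:3]@d
def onz(px,s,z):
    o,d=ray(px,s);return o+d*(z-o[2])/d[2]
def tri(l):
    A=np.zeros((3,3));b=np.zeros(3);R=[]
    for px,s in l:
        o,d=ray(px,s);d=d/np.linalg.norm(d);M=np.eye(3)-np.outer(d,d);A+=M;b+=M@o;R.append((M,o))
    p=np.linalg.solve(A,b);return p,max(np.linalg.norm(M@(p-o)) for M,o in R)
def rz(a):
    c,s=np.cos(a),np.sin(a);return np.array([[c,-s,0],[s,c,0],[0,0,1]])
def ry(a):
    c,s=np.cos(a),np.sin(a);return np.array([[c,0,s],[0,1,0],[-s,0,c]])
E
python3 - <<'E'
from h import *
S={n:snapshot(n) for n in("scene","top")}
names=["shelf","bus1","bus2","bus3","bus4","bus1_spot","bus2_spot","bus3_spot","bus4_spot","dispenser","stack_mid","tongue_end","box1","straightedge"]
for l in names:
    r={}
    for n in S:
        f=finder.pinpoint(l,n)
        if f: r[n]=[(np.array(q["at"])*[640,480],q["confidence"]) for q in f[:2]]
    print(l,{n:[(a.round(1).tolist(),round(c,2)) for a,c in v] for n,v in r.items()},end=' ')
    if len(r)==2:
        p,e=tri([(r[n][0][0],S[n]) for n in S]);print("->",p.round(1),round(e,1),end='')
    print()
for l in("shelf","straightedge"):
  for n in S:
    m=finder.trace(l,n)
    if m:
        M=m[0]["mask"].astype(np.uint8);c=max(cv2.findContours(M,0,2)[0],key=cv2.contourArea)
        print(l,n,cv2.approxPolyDP(c,4,True)[:,0].tolist(),len(m))
s=S["top"];
print(proj([[600,0,0]],s))
cv2.imwrite("pics/c1.png",cv2.resize(s["img"][150:340,140:440,::-1],None,fx=2.6,fy=2.6,interpolation=2))
E
```

```text
shelf {'scene': [([302.1, 256.3], 0.77), ([272.4, 267.2], 0.4)], 'top': [([338.0, 262.9], 0.83)]} -> [559.2 -38.4 -18.6] 1.6
bus1 {'scene': [([247.1, 258.2], 0.91), ([331.5, 290.9], 0.91)], 'top': [([285.6, 220.3], 0.94), ([362.8, 228.6], 0.93)]} -> [666.  -26.8 155.9] 108.6
bus2 {'scene': [([247.1, 258.2], 0.91), ([331.5, 290.9], 0.91)], 'top': [([285.6, 220.3], 0.94), ([362.8, 228.6], 0.93)]} -> [666.  -26.8 155.9] 108.6
bus3 {'scene': [([247.1, 258.2], 0.91), ([331.5, 290.9], 0.91)], 'top': [([285.6, 220.3], 0.94), ([362.8, 228.6], 0.93)]} -> [666.  -26.8 155.9] 108.6
bus4 {'scene': [([247.1, 258.2], 0.91), ([331.5, 290.9], 0.91)], 'top': [([285.6, 220.3], 0.94), ([362.8, 228.6], 0.93)]} -> [666.  -26.8 155.9] 108.6
bus1_spot {'top': [([189.5, 228.3], 0.38), ([185.2, 220.0], 0.32)]} 
bus2_spot {'top': [([191.5, 288.1], 0.71)]} 
bus3_spot {'scene': [([416.9, 281.9], 0.24)], 'top': [([187.8, 224.7], 0.57)]} -> [614.3 285.2  89.3] 8.5
bus4_spot {} 
dispenser {'scene': [([407.3, 295.5], 0.9)], 'top': [([199.5, 238.0], 0.83)]} -> [606.2 278.9   0.9] 3.7
stack_mid {'scene': [([413.2, 28
[... 273 characters left out ...]
64)]} -> [635.8 288.5 119.9] 0.2
straightedge {'scene': [([193.5, 204.3], 0.64)], 'top': [([511.3, 295.9], 0.62), ([180.9, 220.2], 0.59)]} -> [ 490.1 -421.3    1.4] 2.1
shelf scene [[261, 204], [239, 236], [282, 253], [289, 261], [295, 258], [319, 272], [344, 277], [345, 295], [338, 300], [320, 293], [316, 284], [308, 288], [286, 273], [277, 276], [234, 257], [230, 249], [222, 260], [347, 310], [377, 246]] 1
shelf top [[262, 199], [244, 299], [420, 323], [429, 222]] 1
straightedge scene [[218, 169], [185, 196], [186, 208], [167, 243], [176, 241]] 1
straightedge top [[500, 226], [504, 367], [519, 372], [517, 311], [523, 308], [522, 282], [515, 279], [513, 228]] 1
[[320.87594373 243.60747542]]
```

View pics/c1.png

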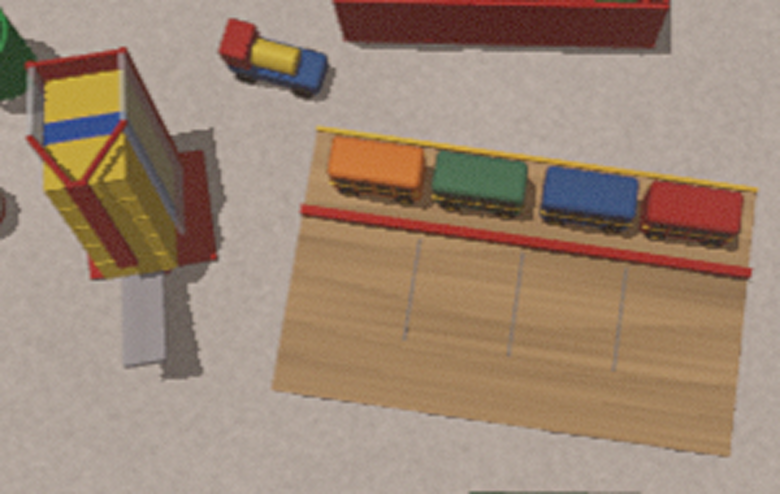

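The crop confirms the bus order from the left: orange, green, blue, red. The tongue end is at crop (143,363), and the front strap of the stack runs down the middle of its face. Next I'll fit poses.

Run:
```python
from h import *
S={n:dict(np.load(f"{n}0.npz")) for n in("scene","top")}
C=np.array([[-115,-195,6],[-115,195,6],[115,195,6],[115,-195,6.]])
obs={"top":np.array([[420.8,325],[245,300],[262.3,199.2],[431.2,223.1]]),"scene":np.array([[261,204],[377.5,246],[347,310],[222,260.]])}
W=np.array([1,1,.3,.3])
for use in(["top"],["scene"],["top","scene"]):
    f=lambda q:np.concatenate([((proj(C@rz(q[2]).T+[q[0],q[1],0],S[n])-obs[n])*W[:,None]).ravel() for n in use])
    r=least_squares(f,[560,-38,-.1],x_scale=[1,1,.01]);print(use,r.x[:2].round(1),np.degrees(r.x[2]).round(2),r.fun.round(1))
q=r.x;np.save("shelf.npy",q)
# buses: colored mask in top, compare with silhouette of box model at 4 y
img=cv2.cvtColor(S["top"]["img"],cv2.COLOR_RGB2HSV)
for n in S:
  snapshot(n); t=finder.trace("bus1",n)
  for m in t:
    M=m["mask"].astype(np.uint8)
    c=np.array(np.nonzero(M)).mean(1)[::-1]
    def g(y):
        B=np.array([[a,b,h] for a in(62,98) for b in(y-39,y+39) for h in(6,66)],float)
        p=proj(B@rz(q[2]).T+[q[0],q[1],0],S[n]);Z=np.zeros((480,640),np.uint8)
        cv2.fillConvexPoly(Z,cv2.convexHull((p*16).round().astype(np.int32)),1,shift=4);return (Z&M).sum()/(Z|M).sum()
    ys=np.arange(-165,166,1.);v=np.array([g(y) for y in ys]);k=v>v.max()-.02
    print(n,c.round(),round(m["confidence"],2),"y",ys[v.argmax()],ys[k].mean().round(1),v.max().round(2))
# straightedge
m=finder.trace("straightedge","top")[0]["mask"]
```

```text
['top'] [560.3 -42.4] -6.85 [ 0.6  0.1 -0.6 -0.2 -0.1  0.3  0.   0.1]
['scene'] [563.7 -38.6] -6.8 [-0.5 -0.4  0.3  0.2  0.4  0.2 -0.  -0.2]
['top', 'scene'] [561.1 -41.2] -6.86 [ 0.  -0.3 -1.1 -0.6 -0.3  0.2 -0.1 -0.  -0.9 -1.2 -0.4 -0.6  0.2 -0.1
 -0.2 -0.5]
scene [272. 261.] 0.74 y -46.0 -47.2 0.79
scene [303. 273.] 0.71 y 48.0 46.0 0.84
scene [375. 204.] 0.7 y -165.0 0.0 0.0
scene [332. 285.] 0.68 y 133.0 132.0 0.87
scene [244. 250.] 0.61 y -129.0 -135.0 0.73
top [405. 231.] 0.91 y -132.0 -133.0 0.8
top [324. 220.] 0.9 y 45.0 45.0 0.91
top [257. 363.] 0.88 y -165.0 0.0 0.0
top [365. 226.] 0.77 y -46.0 -46.5 0.84
top [285. 215.] 0.66 y 132.0 131.5 0.89
```

Request:
send_rows(
  steps=[
    [[6.3,20,4],[0,0,-0.27]],
    [[6.3,20,4],[0,0,-0.27]],
    [[6.3,20,4],[0,0,-0.27]],
    [[6.3,20,4],[0,0,-0.27]],
    [[6.3,20,4],[0,0,-0.27]],
    [[6.3,20,4],[0,0,-0.27]],
    [[6.3,20,4],[0,0,-0.27]],
    [[6.3,20,4],[0,0,-0.27]],
    [[6.3,20,4],[0,0,-0.27]],
    [[6.3,20,4],[0,0,-0.27]],
  ],
  fingers=0,
  squeeze=40,
)

```text
time: 3.3
tool_pos: [445.1, 47.0, 349.2]
tcp_rot: [180.0, -0.1, 10.2]
ft_force: [1.0, -0.1, -0.6]
finger_gap: 85.7
grip_force: 0.0
```

Run:
```python
from h import *
s=snapshot("wrist");np.savez("w1.npz",**s);cv2.imwrite("pics/w1.png",s["img"][:,:,::-1]);print(s["K"].round(1).tolist(),s["pose"].round(3).tolist(),sense()["tool_pos"])
for l in("tongue_end","stack_mid","dispenser"):print(l,[(np.multiply(f["at"],[640,480]).round(1),f["confidence"]) for f in finder.pinpoint(l,"wrist")])
```

```text
[[366.9, 0.0, 319.6], [0.0, 366.9, 244.8], [0.0, 0.0, 1.0]] [[0.178, 0.946, 0.27, 513.955], [-0.984, 0.171, 0.049, 58.791], [0.001, -0.275, 0.962, 492.023], [0.0, 0.0, 0.0, 1.0]] [446.26538648  53.86239054 350.4253374 ]
tongue_end [(array([135.8, 131.7]), 0.57)]
stack_mid []
dispenser [(array([153. ,  24.6]), 0.96)]
```

View pics/w1.png

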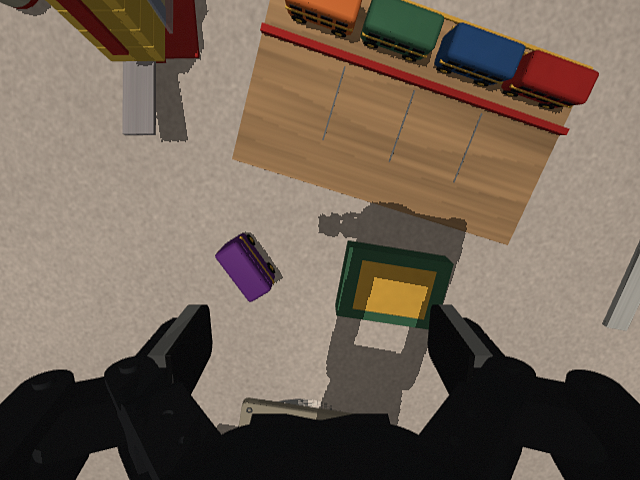

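The wrist view shows the tongue (end corners about (123,134) and (155,134)), the bottom box's front edge at row 62, and the shelf's front edge from (233,158) to (508,243).

Run:
```python
from h import *
w=dict(np.load("w1.npz"));t=dict(np.load("top0.npz"));sc=dict(np.load("scene0.npz"))
a=.31;u=np.array([-np.cos(a),0,np.sin(a)]);n=np.array([np.sin(a),0,np.cos(a)]);Y=np.array([0,1,0])
def P(q,s,y,h): # s from mid
    mid=np.array([q[3],0,32-q[3]*np.tan(a)]);return (mid+s*u+y*Y+h*n)@rz(q[2]).T+[q[0],q[1],0]
o2=lambda x,y:(x/2.6+140,y/2.6+150)
pts=[(w,129,17,0,(123.5,134.5)),(w,129,-17,0,(155.5,134.5)),(t,129,17,0,o2(125,366)),(t,129,-17,0,o2(164,361)),
(w,50,-30,0,(165,62)),(t,50,-30,0,o2(176,269)),(w,50,17,0,(123.5,62)),(w,50,-17,0,(156,63)),(t,50,17,0,o2(121.5,276)),(t,50,-17,0,o2(162,274))]
for use in (range(10),[0,1,4,6,7],[2,3,5,8,9]):
    f=lambda q:np.array([proj(P(q,*pts[i][1:4]),pts[i][0])[0]-pts[i][4] for i in use]).ravel()
    r=least_squares(lambda q:np.r_[f(q),(q[3]-8)*.1],[606,279,.17,8],x_scale=[1,1,.01,1],loss="soft_l1");q=r.x
    print(q[:2].round(1),np.degrees(q[2]).round(2),q[3].round(1),"tongue",P(q,129,0,0).round(1),"frontbot",P(q,50,0,0).round(1));print(f(q).reshape(-1,2).round(1).tolist())
    if len(list(use))==10: np.save("disp.npy",q)
# shelf in wrist
C=np.array([[-115,-195,6],[-115,195,6],[37,195,20],[37,-195,20.]])
obs=np.array([[508,244],[233,158.5],[262,33],[566,133.]])
f=lambda q:(proj(C@rz(q[2]).T+[q[0],q[1],0],w)-obs).ravel()
r=least_squares(f,[560,-38,-.1],x_scale=[1,1,.01]);print(r.x[:2].round(1),np.degrees(r.x[2]),r.fun.round(1))
cv2.imwrite("pics/w1c.png",cv2.resize(w["img"][0:150,30:250,::-1],None,fx=3.6,fy=3.6,interpolation=2))
```

```text
[599.4 278.5] 11.34 6.1 tongue [485.  255.5  69.4] frontbot [558.7 270.3  45.3]
[[0.2, -0.3], [-1.0, -0.9], [-0.5, -0.4], [0.9, -1.4], [0.9, 0.9], [0.8, -0.3], [0.1, 1.8], [-1.8, 0.1], [-0.0, 0.8], [0.1, -1.2]]
[605.2 278.5] 11.34 0.5 tongue [485.2 254.4  71.2] frontbot [559.  269.2  47.1]
[[0.4, -0.3], [-0.7, -1.0], [1.2, 0.5], [0.3, 1.4], [-1.5, -0.3]]
[596.7 278.1] 10.79 8.0 tongue [483.9 256.7  68.8] frontbot [557.8 270.7  44.7]
[[-1.0, 0.1], [0.4, -0.8], [0.6, 0.3], [-0.2, 1.2], [0.0, -0.6]]
[561.  -42.5] -6.659560116988807 [ 1.   0.5 -0.2  1.7 -1.7 -2.2  1.2  1. ]
```

View pics/w1c.png

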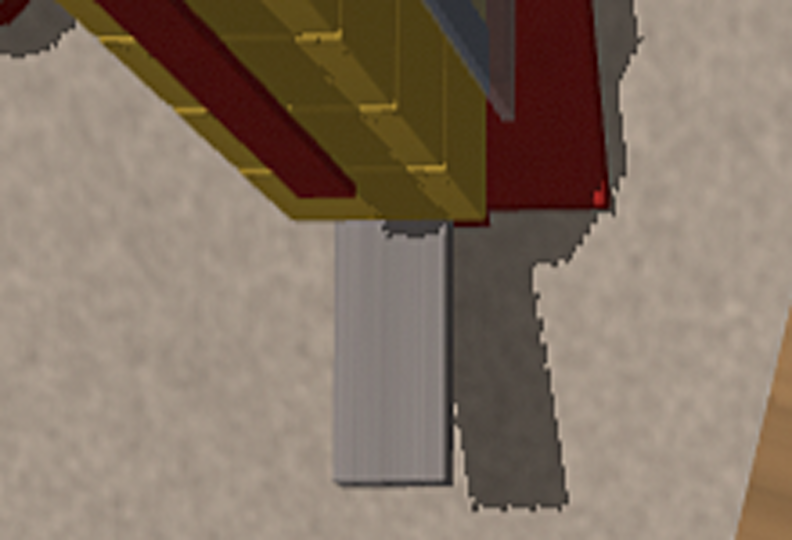

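Request:
send_rows(
  steps=[
    [[0.4,1.7,-1.2],[0.03,-0.16,0]],
    [[0.8,3.4,-2.4],[0.06,-0.32,0.01]],
    [[1.2,5,-3.8],[0.1,-0.5,0.01]],
    [[1.59,6.62,-5.4],[0.132,-0.668,0.017]],
    [[1.59,6.62,-6.98],[0.132,-0.668,0.017]],
    [[1.59,6.62,-6.98],[0.132,-0.668,0.017]],
    [[1.59,6.62,-6.98],[0.132,-0.668,0.017]],
    [[1.59,6.62,-6.98],[0.132,-0.668,0.017]],
  ],
  fingers=0,
)

```text
time: 4.5
tool_pos: [495.2, 243.4, 143.5]
tcp_rot: [-179.6, -39.3, 11.0]
ft_force: [0.6, 0.0, 0.7]
finger_gap: 85.1
grip_force: 0.0
```

Run:
```python
from h import *
s=snapshot("wrist");np.savez("w2.npz",**s);cv2.imwrite("pics/w2.png",s["img"][:,:,::-1]);st=sense();print(st["tool_pos"],st["tcp_rot"],st["joint_pos"].round())
q=np.load("disp.npy");a=.31;u=np.array([-np.cos(a),0,np.sin(a)]);n=np.array([np.sin(a),0,np.cos(a)])
mid=np.array([q[3],0,32-q[3]*np.tan(a)])
for S,y,h in((129,17,0),(129,-17,0),(50,30,0),(50,-30,0),(50,30,28),(50,-30,28)):
  print(S,y,h,proj((mid+S*u+[0,y,0]+h*n)@rz(q[2]).T+[q[0],q[1],0],s).round(1))
```

```text
[494.88512191 243.44574337 143.05759965] [-179.55781677  -39.30414113   10.96238615] [ 27. -30. 136. -17.  37. 116.]
129 17 0 [[267.9 351.5]]
129 -17 0 [[324.1 351.3]]
50 30 0 [[260.2 251.4]]
50 -30 0 [[340.7 251.1]]
50 30 28 [[255.  225.3]]
50 -30 28 [[342.2 224.9]]
```

View pics/w2.png

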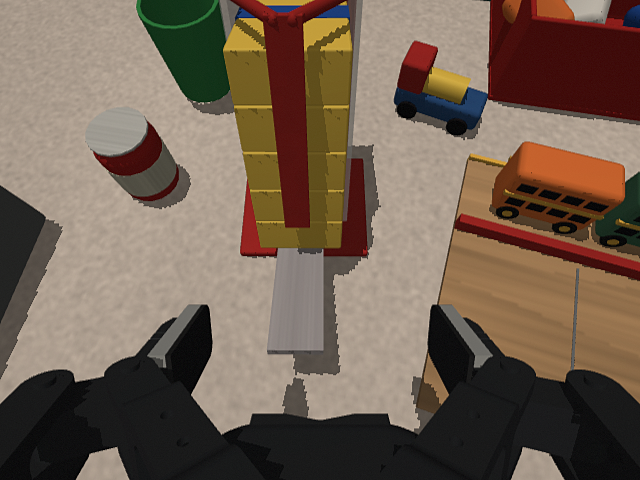

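The wrist view matches the prediction: tongue corners at (267,352) and (325,352), box front bottom edge at row 248, columns 259–341. I'm approaching along the tool axis.

Request:
send_rows(
  steps=[
    [[0.4,0.6,-0.5],[0,0,0]],
    [[1.5,0.76,-1.85],[0,0,0]],
    [[2.1,0.88,-2.6],[0,0,0]],
    [[2.5,0.96,-3.1],[0,0,0]],
    [[2.77,1.0,-3.4],[0,0,0]],
    [[2.77,1.0,-3.4],[0,0,0]],
    [[2.77,1.0,-3.4],[0,0,0]],
  ],
  fingers=0,
)

```text
time: 5.42
tool_pos: [576.5, 273.6, 38.6]
tcp_rot: [-179.6, -39.1, 11.1]
ft_force: [0.9, -0.7, 0.1]
finger_gap: 85.3
grip_force: 0.0
```

Run:
```python
from h import *
s=snapshot("wrist");cv2.imwrite("pics/w3.png",s["img"][:,:,::-1]);st=sense();print(st["tool_pos"],st["tcp_rot"],st["ft_force"])
```

```text
[576.36380045 273.68549574  38.51299092] [-179.62114078  -39.11807604   11.08660198] [ 0.63013741  0.41927302 -0.11078926]
```

View pics/w3.png

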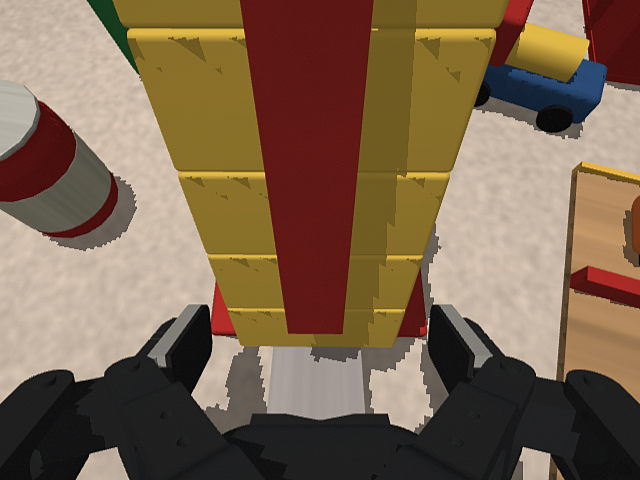

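The fingers straddle the bottom box (rows 310–346), centred and touching nothing, so I'll close.

Request:
send_rows(
  steps=[
    [[0,0,0],[0,0,0]],
    [[0,0,0],[0,0,0]],
    [[0,0,0],[0,0,0]],
    [[0,0,0],[0,0,0]],
    [[0,0,0],[0,0,0]],
  ],
  fingers=1,
  squeeze=60,
)

```text
time: 6.1
tool_pos: [576.0, 274.0, 38.1]
tcp_rot: [-179.6, -39.1, 11.1]
ft_force: [-5.4, -2.4, 7.4]
finger_gap: 58.7
grip_force: 64.7
```

Request:
send_rows(
  steps=[
    [[-0.3,-0.06,0.1],[0,0,0]],
    [[-0.9,-0.18,0.3],[0,0,0]],
    [[-1.5,-0.3,0.49],[0,0,0]],
    [[-2.1,-0.42,0.69],[0,0,0]],
    [[-2.7,-0.54,0.88],[0,0,0]],
    [[-3.2,-0.64,1.05],[0,0,0]],
    [[-3.61,-0.715,1.18],[0,0,0]],
    [[-3.61,-0.715,1.18],[0,0,0]],
    [[-3.61,-0.715,1.18],[0,0,0]],
  ],
)

```text
time: 7.22
tool_pos: [467.8, 252.6, 73.2]
tcp_rot: [-179.6, -39.1, 11.1]
ft_force: [-1.4, -0.4, 5.4]
finger_gap: 58.4
grip_force: 68.5
```

Run:
```python
from h import *
s=snapshot("top");w=snapshot("wrist");a=cv2.resize(s["img"][140:300,140:300],(480,480),interpolation=2)
cv2.imwrite("pics/t4.png",np.hstack([a,cv2.resize(w["img"],(320,240)).repeat(1,0) if 0 else np.vstack([cv2.resize(w["img"],(320,240)),np.zeros((240,320,3),np.uint8)])])[:,:,::-1]);st=sense();print(st["tool_pos"],st["tcp_rot"],st["ft_force"],st["finger_gap"])
```

```text
[468.00522302 252.61094756  73.08428446] [-179.61129579  -39.08767728   11.12457755] [-1.81083772 -0.52388305  5.81956185] 58.459403074529185
```

View pics/t4.png

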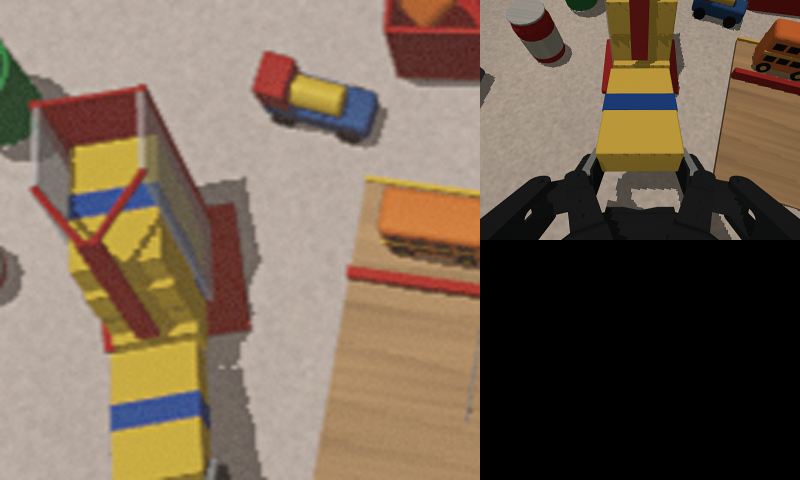

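The box is out on the tongue, clear of the strap, with the band mid-top. Now I'll release it and regrasp from above.

Request:
send_rows(
  steps=[
    [[0,0,0],[0,0,0]],
    [[0,0,0],[0,0,0]],
    [[0,0,0],[0,0,0]],
    [[-0.7,-0.14,0.9],[0,0,0]],
    [[-1.43,-0.28,1.81],[0,0,0]],
    [[-0.7,-0.14,2.6],[-0.036,0.18,0]],
    [[0.2,0,2.6],[-0.072,0.36,0]],
    [[0.82,0.14,2.2],[-0.108,0.548,0]],
    [[0.82,0.14,2.09],[-0.108,0.548,0]],
    [[0.82,0.14,2.09],[-0.108,0.548,0]],
  ],
  fingers=0,
)

```text
time: 8.57
tool_pos: [492.4, 255.9, 133.5]
tcp_rot: [-179.7, -6.8, 11.1]
ft_force: [-0.0, 0.0, -0.6]
finger_gap: 85.3
grip_force: 0.0
```

Run:
```python
from h import *
w=snapshot("wrist");cv2.imwrite("pics/w5.png",w["img"][:,:,::-1]);st=sense();print(st["tool_pos"],st["tcp_rot"],st["ft_force"],st["finger_gap"])
q=np.load("disp.npy");a=.31;u=np.array([-np.cos(a),0,np.sin(a)]);n=np.array([np.sin(a),0,np.cos(a)])
mid=np.array([q[3],0,32-q[3]*np.tan(a)])
for S,y,h in((166,30,28),(166,-30,28),(66,30,28),(66,-30,28)):
  print(S,y,h,proj((mid+S*u+[0,y,0]+h*n)@rz(q[2]).T+[q[0],q[1],0],w).round(1))
```

```text
[491.86764562 255.9688734  134.00276359] [-179.69478225   -6.94229736   11.10198448] [-0.08379952  0.37556792 -0.68046788] 85.56385769182701
166 30 28 [[257.8 357.1]]
166 -30 28 [[375.  356.9]]
66 30 28 [[261.9 170.1]]
66 -30 28 [[370.5 169.6]]
```

View pics/w5.png

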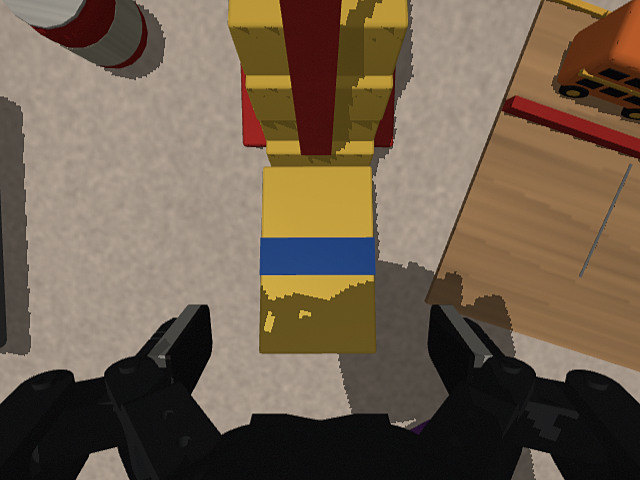

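The box lies where predicted (top corners (263,166), (373,167), (376,353), (259,353)). I'll descend and grip.

Request:
send_rows(
  steps=[
    [[0.1,0.02,-0.8],[0,0,0]],
    [[0.25,0.07,-1.6],[0,0,0]],
    [[0.38,0.1,-2.25],[0,0,0]],
    [[0.38,0.1,-2.25],[0,0,0]],
    [[0.38,0.1,-2.25],[0,0,0]],
  ],
  fingers=0,
)

```text
time: 9.25
tool_pos: [503.3, 259.6, 68.9]
tcp_rot: [-179.6, -7.1, 11.2]
ft_force: [1.6, 0.7, 0.3]
finger_gap: 85.7
grip_force: 0.0
```

Request:
send_rows(
  steps=[
    [[0,0,0],[0,0,0]],
    [[0,0,0],[0,0,0]],
    [[0,0,0],[0,0,0]],
    [[0,0,0],[0,0,0]],
    [[0,0,0],[0,0,0]],
  ],
  fingers=1,
  squeeze=60,
)

```text
time: 9.88
tool_pos: [504.3, 259.8, 69.2]
tcp_rot: [-179.6, -7.1, 11.1]
ft_force: [-2.4, -0.2, 6.2]
finger_gap: 59.2
grip_force: 67.4
```

```bash
cat >> h.py <<'E'
from scipy.spatial.transform import Rotation as Ro
def dl(tp,rpy):
    st=sense();R0=Ro.from_euler("xyz",st["tcp_rot"],degrees=True);R1=Ro.from_euler("xyz",rpy,degrees=True)
    print("shift",((np.array(tp)-st["tool_pos"])/30).round(3),"turn",(R1*R0.inv()).as_rotvec().round(3),"now",st["tool_pos"].round(1),st["tcp_rot"].round(1),"t",round(st["time"],1))
SH=np.array([561,-42.,-6.75])
def sh(x,y,z): return (rz(np.radians(SH[2]))@[x,y,0]+[SH[0],SH[1],z])
E
python3 - <<'E'
from h import *
dl(sh(-60,0,190),[180,-24.9,-6.75])
E
```

```text
shift [-0.095 -9.826  4.028] turn [ 0.006 -0.311 -0.311] now [504.3 259.8  69.2] [-179.6   -7.1   11.1] t 9.9
```

Request:
send_rows(
  steps=[
    [[0,0,0.4],[0,0,0]],
    [[0,0,1.2],[0,0,0]],
    [[0,0,2.2],[0,0,0]],
    [[0,-1.5,3.2],[0.001,-0.06,-0.06]],
    [[-0.1,-3.2,4],[0.002,-0.16,-0.16]],
    [[-0.1,-5,4],[0.004,-0.25,-0.25]],
    [[-0.1,-6.8,4],[0.006,-0.311,-0.311]],
    [[-0.1,-8.5,4],[0.006,-0.311,-0.311]],
    [[-0.1,-9.83,4],[0.006,-0.311,-0.311]],
    [[-0.1,-9.83,4],[0.006,-0.311,-0.311]],
  ],
)

```text
time: 11.12
tool_pos: [499.9, -38.5, 188.1]
tcp_rot: [180.0, -24.8, -7.0]
ft_force: [0.6, 0.6, -1.6]
finger_gap: 58.9
grip_force: 71.3
```

Run:
```python
from h import *
w=snapshot("wrist");np.savez("w6.npz",**w);cv2.imwrite("pics/w6.png",w["img"][:,:,::-1]);st=sense();print(st["tool_pos"],st["tcp_rot"],st["ft_force"],st["finger_gap"])
for y in(-135,-45,45,135):
  print(y,proj([sh(62,y-39,16),sh(62,y+39,16),sh(37,y,20),sh(62,y-39,66),sh(62,y+39,66)],w).round(1).tolist())
for b in(-195,195): print(proj(sh(37,b,20),w).round(1))
```

```text
[499.97223089 -37.01260139 187.96033864] [179.99888157 -24.7582899   -6.94365145] [-0.13883724  0.6113432  -1.20393907] 58.657449006816506
-135 [[498.8, 172.6], [416.1, 173.0], [460.8, 197.3], [528.8, 151.2], [432.2, 151.6]]
-45 [[403.3, 173.0], [320.5, 173.4], [363.0, 197.8], [417.4, 151.6], [320.7, 152.0]]
45 [[307.8, 173.5], [224.9, 173.8], [265.2, 198.2], [305.8, 152.1], [209.1, 152.5]]
135 [[212.1, 173.9], [129.2, 174.3], [167.3, 198.6], [194.2, 152.6], [97.4, 153.0]]
[[525.9 197. ]]
[[102.1 198.9]]
```

View pics/w6.png

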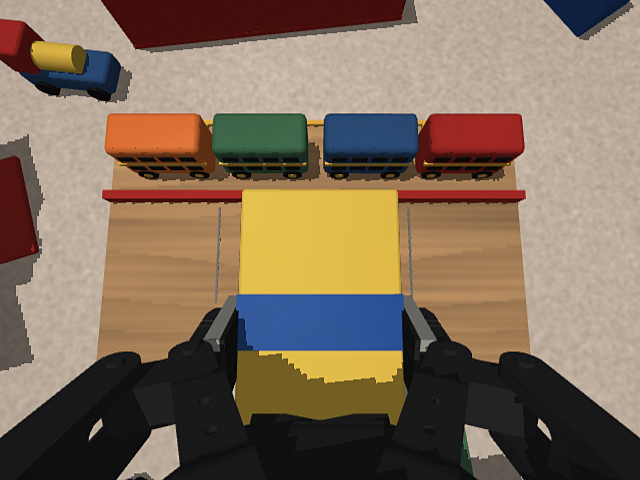

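The box is held straight (columns 240–402) and the lip ends at (103,195) and (525,195) agree with the shelf fit. Next I'll measure each bus's y from its colours.

Run:
```python
from h import *
for nm in("w6","w1","top0"):
  w=dict(np.load(nm+".npz"));H=cv2.cvtColor(w["img"],cv2.COLOR_RGB2HSV).astype(int)
  for b,y0,lo,hi in(("orange",135,6,18),("green",45,45,85),("blue",-45,100,120),("red",-135,172,190)):
    h=H[...,0]+(H[...,0]<5)*180 if b=="red" else H[...,0]
    reg=np.zeros((480,640),np.uint8)
    mk=lambda y,m=0:(lambda Z:(cv2.fillConvexPoly(Z,cv2.convexHull((proj(np.array([sh(a,y+e,z) for a in(62-m,98+m) for e in(-39-m,39+m) for z in(20-m*0.5,66+m)]),w)*16).astype(np.int32)),1,shift=4),Z)[1])(np.zeros((480,640),np.uint8))
    reg=mk(y0,10)
    M=((h>=lo)&(h<=hi)&(H[...,1]>110)&(H[...,2]>35)).astype(np.uint8)*reg
    M=cv2.morphologyEx(M,cv2.MORPH_OPEN,np.ones((2,2)));M=cv2.morphologyEx(M,cv2.MORPH_CLOSE,np.ones((7,7)))
    if M.sum()<100: print(nm,b,"none");continue
    ys=np.arange(y0-12,y0+12.1,.5);v=np.array([(mk(y)&M).sum()/(mk(y)|M).sum() for y in ys]);k=v>v.max()-.01
    c=np.nonzero(M);print(nm,b,ys[v.argmax()],ys[k].mean().round(1),v.max().round(2),"cols",c[1].min(),c[1].max())
```

```text
w6 orange 129.0 130.5 0.73 cols 105 224
w6 green 41.5 45.0 0.02 cols 218 308
w6 blue -47.0 -47.5 0.73 cols 325 419
w6 red -132.5 -133.8 0.72 cols 416 524
w1 orange 123.5 123.8 0.54 cols 269 370
w1 green none
w1 blue -47.0 -47.8 0.75 cols 436 525
w1 red -133.5 -135.2 0.74 cols 503 599
top0 orange 129.0 128.8 0.83 cols 266 306
top0 green none
top0 blue -51.0 -49.0 0.57 cols 350 385
top0 red -138.5 -136.0 0.68 cols 388 425
```

Run:
```python
from h import *
w=dict(np.load("w6.npz"));Ri=rz(np.radians(SH[2])).T
for f in finder.pinpoint("bus1","wrist"):
    p=onz(np.multiply(f["at"],[640,480]),w,6);print("pin",(Ri@(p-[SH[0],SH[1],0])).round(1),round(f["confidence"],2))
for f in finder.trace("bus1","wrist"):
    m=f["mask"];r,c=np.nonzero(m)
    # front-face roof edge row & lower rows: extents per row
    out=[]
    for row in(130,150,160,170):
        cc=np.nonzero(m[row])[0]
        if len(cc): out.append((row,cc.min(),cc.max()))
    print(out,r.min(),r.max(),round(f["confidence"],2))
g=cv2.cvtColor(w["img"],cv2.COLOR_RGB2GRAY)
# roof back/front: print color edges on row 125 and 140
for row in(128,140):
    d=np.abs(np.diff(w["img"][row].astype(int),axis=0)).sum(1);print(row,[(i,int(d[i])) for i in range(90,540) if d[i]>60])
for a,z in((98,66),(62,66)):
  for y in(135,45,-45,-135): print(a,y,proj([sh(a,y+39,z),sh(a,y-39,z)],w).round(1).tolist())
```

```text
pin [77.7 42.3  6. ] 0.96
pin [ 80.9 134.3   6. ] 0.94
pin [ 79.1 -44.5   6. ] 0.84
pin [  81.7 -132.     6. ] 0.76
[(130, np.int64(420), np.int64(523)), (150, np.int64(418), np.int64(523)), (160, np.int64(415), np.int64(511)), (170, np.int64(416), np.int64(499))] 112 178 0.97
[(130, np.int64(212), np.int64(306)), (150, np.int64(212), np.int64(305)), (160, np.int64(219), np.int64(305)), (170, np.int64(227), np.int64(305))] 113 177 0.83
[(130, np.int64(324), np.int64(417)), (150, np.int64(323), np.int64(417)), (160, np.int64(323), np.int64(412)), (170, np.int64(324), np.int64(405))] 113 178 0.76
[(130, np.int64(106), np.int64(208)), (150, np.int64(105), np.int64(211)), (160, np.int64(117), np.int64(214)), (170, np.int64(134), np.int64(212))] 113 177 0.65
[] 475 479 0.37
128 [(105, 178), (199, 74), (208, 249), (211, 143), (212, 79), (305, 76), (306, 204), (307, 153), (322, 134), (323, 153), (417, 293), (420, 207), (421, 67), (521, 62), (522, 438)]
140 [(104, 212), (211, 157), (307, 264), (308, 76), (322, 237), (323, 68), (324, 63), (417, 122), (418, 70), (431, 82), (522, 64), (523, 446)]
98 135 [[101.2, 111.3], [196.3, 110.9]]
98 45 [[210.9, 110.9], [305.9, 110.5]]
98 -45 [[320.5, 110.4], [415.4, 110.0]]
98 -135 [[430.0, 110.0], [524.8, 109.6]]
62 135 [[97.4, 153.0], [194.2, 152.6]]
62 45 [[209.1, 152.5], [305.8, 152.1]]
62 -45 [[320.7, 152.0], [417.4, 151.6]]
62 -135 [[432.2, 151.6], [528.8, 151.2]]
```

Run:
```python
from h import *
w=dict(np.load("w6.npz"));rows=np.arange(120,168,3)
def ext(y,L,c=3):
    Z=np.zeros((480,640),np.uint8);p=proj(np.array([sh(a,y+e,z) for a in(62,98) for e in(-L,L) for z in(12,66)]),w)
    cv2.fillConvexPoly(Z,cv2.convexHull((p*16).round().astype(np.int32)),1,shift=4)
    o=[]
    for r in rows:
        c=np.nonzero(Z[r])[0];o.append((c.min(),c.max()) if len(c) else (np.nan,)*2)
    return np.array(o,float)
for f in finder.trace("bus1","wrist")[:4]:
    m=f["mask"];E=np.array([(np.nonzero(m[r])[0].min(),np.nonzero(m[r])[0].max()) for r in rows],float)
    best=min(((np.nanmean(np.abs(ext(y,L)-E)),y,L) for y in np.r_[-142:-120:.5,-52:-38:.5,38:52:.5,120:142:.5] for L in(37,38,39)))
    print(best,(np.nanmean(ext(best[1],best[2])-E,0)).round(1))
dl(sh(-13+3,-132,60),[180,-24.9,-6.75])
```

```text
(np.float64(1.1875), np.float64(-134.0), 37) [-1.3  0.6]
(np.float64(0.625), np.float64(44.5), 37) [0.1 0.2]
(np.float64(0.375), np.float64(-46.5), 38) [-0.4  0.1]
(np.float64(1.6875), np.float64(132.0), 37) [-1.2  2.1]
shift [ 1.179 -4.575 -4.254] turn [-0.    -0.003 -0.001] now [500.2 -34.6 187.6] [-180.   -24.7   -6.7] t 11.3
```

Request:
send_rows(
  steps=[
    [[0.3,-1.4,-0.5],[0,0,0]],
    [[0.6,-3,-1.5],[0,0,0]],
    [[1.04,-4.59,-3],[0,0,0]],
    [[1.04,-4.59,-4.3],[0,0,0]],
    [[1.04,-4.59,-4.75],[0,0,0]],
    [[1.04,-4.59,-4.75],[0,0,0]],
    [[1.04,-4.59,-4.75],[0,0,0]],
    [[1.04,-4.59,-4.75],[0,0,0]],
  ],
)

```text
time: 12.32
tool_pos: [533.1, -173.4, 47.5]
tcp_rot: [179.9, -25.0, -6.6]
ft_force: [-0.5, 0.2, -1.8]
finger_gap: 58.7
grip_force: 71.3
```

Run:
```python
from h import *
w=snapshot("wrist");np.savez("w7.npz",**w)
dl(sh(-14,-133,14),[180,-24.9,-6.75]);print(sense()["ft_force"],sense()["finger_gap"])
# box in hand: yellow/blue band edges in wrist image & lip line
i=w["img"].astype(int);H=cv2.cvtColor(w["img"],cv2.COLOR_RGB2HSV)
yel=((H[...,0]>18)&(H[...,0]<32)&(H[...,1]>150)).astype(np.uint8)
for r in(200,220,240,260,280): 
    c=np.nonzero(yel[r,200:460])[0];print(r,(c.min()+200,c.max()+200) if len(c) else None)
```

```text
shift [-0.045  0.033 -1.106] turn [ 0.001  0.    -0.001] now [ 532.8 -173.4   47.2] [179.9 -24.9  -6.7] t 12.4
[-1.11796082 -0.40441913 -1.43334728] 58.55370923525215
200 (np.int64(242), np.int64(397))
220 (np.int64(241), np.int64(398))
240 (np.int64(240), np.int64(399))
260 (np.int64(240), np.int64(399))
280 (np.int64(239), np.int64(400))
```

Request:
send_rows(
  steps=[
    [[-0.05,0.03,-0.6],[0,0,0]],
    [[-0.05,0.03,-0.95],[0,0,0]],
    [[-0.05,0.03,-1.1],[0,0,0]],
    [[-0.05,0.03,-1.1],[0,0,0]],
    [[-0.05,0.03,-1.1],[0,0,0]],
  ],
)

```text
time: 13.0
tool_pos: [530.4, -172.6, 12.7]
tcp_rot: [180.0, -24.8, -6.7]
ft_force: [1.0, 0.0, -1.3]
finger_gap: 59.1
grip_force: 71.4
```

Request:
send_rows(
  steps=[
    [[0.05,-0.006,-0.03],[0,0,0]],
    [[0.1,-0.012,-0.06],[0,0,0]],
    [[0.1,-0.012,-0.06],[0,0,0]],
    [[0.1,-0.012,-0.06],[0,0,0]],
  ],
)

```text
time: 13.5
tool_pos: [533.0, -172.7, 10.3]
tcp_rot: [180.0, -24.8, -6.7]
ft_force: [-0.2, 0.6, -1.4]
finger_gap: 58.6
grip_force: 71.4
```

Request:
send_rows(
  steps=[
    [[0.05,-0.006,-0.03],[0,0,0]],
    [[0.1,-0.012,-0.05],[0,0,0]],
    [[0.13,-0.015,-0.05],[0,0,0]],
    [[0.13,-0.015,-0.05],[0,0,0]],
  ],
)

```text
time: 14.0
tool_pos: [535.0, -173.0, 9.6]
tcp_rot: [-179.9, -24.5, -6.7]
ft_force: [-52.4, 7.6, 52.4]
finger_gap: 59.0
grip_force: 79.9
```

Run:
```python
from h import *
w=snapshot("wrist");np.savez("w8.npz",**w);cv2.imwrite("pics/w8.png",w["img"][:,:,::-1]);print(sense()["tool_pos"],sense()["ft_force"],sense()["time"])
```

```text
[ 534.97808808 -172.99686165    9.63555772] [-51.93685548   7.85616667  51.32374073] 14.05
```

View pics/w8.png

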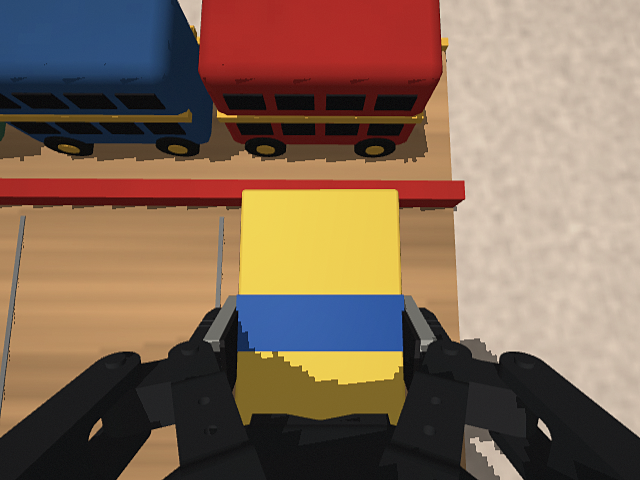

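The box is against the lip and shelf, with its centre column at 319.5 against the red bus wheels' mid-column of 320. I'll ease off, release and retreat.

Request:
send_rows(
  steps=[
    [[-0.02,0.003,0.03],[0,0,0]],
    [[-0.02,0.003,0.03],[0,0,0]],
  ],
)

```text
time: 14.3
tool_pos: [534.9, -173.0, 9.7]
tcp_rot: [-180.0, -24.6, -6.7]
ft_force: [-27.9, 3.6, 24.4]
finger_gap: 58.7
grip_force: 75.7
```

Request:
send_rows(
  steps=[
    [[0,0,0],[0,0,0]],
    [[0,0,0],[0,0,0]],
    [[0,0,0],[0,0,0]],
    [[-0.3,0.05,0.8],[0,0,0]],
    [[-0.7,0.1,1.8],[0,0,0]],
    [[-1.1,0.15,3],[0,0,0]],
    [[-1.1,0.15,3.6],[0,0,0]],
    [[-1.1,0.15,3.6],[0,0,0]],
  ],
  fingers=0.18,
)

```text
time: 15.3
tool_pos: [504.7, -169.4, 120.0]
tcp_rot: [179.9, -25.0, -6.7]
ft_force: [0.7, 0.2, -0.0]
finger_gap: 70.1
grip_force: 0.0
```

```bash
cat >> h.py <<'E'
def boxtop(w,z=34,dark=True):
    H=cv2.cvtColor(w["img"],cv2.COLOR_RGB2HSV)
    M=(((H[...,0]>18)&(H[...,0]<32)&(H[...,1]>170)&(H[...,2]>60))|((H[...,0]>105)&(H[...,0]<118)&(H[...,1]>170))).astype(np.uint8)
    return M
D=np.load("disp.npy")
def dp(s,y,h,yaw=None):
    a=.31;u=np.array([-np.cos(a),0,np.sin(a)]);n=np.array([np.sin(a),0,np.cos(a)]);mid=np.array([D[3],0,32-D[3]*np.tan(a)])
    return (mid+s*u+[0,y,0]+h*n)@rz(D[2]).T+[D[0],D[1],0]
E
python3 - <<'E'
from h import *
w=snapshot("wrist");np.savez("w9.npz",**w)
i=w["img"];cs=cv2.findContours(boxtop(w),0,2)[0];c=max(cs,key=cv2.contourArea);print(cv2.approxPolyDP(c,4,True)[:,0].tolist())
Ri=rz(np.radians(SH[2])).T
r=cv2.boxPoints(cv2.minAreaRect(c));print([(Ri@(onz(p,w,34)-[SH[0],SH[1],0]))[:2].round(1).tolist() for p in cv2.approxPolyDP(c,4,True)[:,0]])
print(sense()["tool_pos"],sense()["ft_force"])
dl(dp(50-4,0,12)-130*np.array([.617,.122,-.777])+19*np.array([.617,.122,-.777]),[180,-39,11.2])
print("final pregrasp TCP",dp(46,0,12)+19*np.array([.617,.122,-.777]))
E
```

```text
[[275, 283], [275, 343], [365, 341], [364, 283]]
[[-24.5, -104.4], [-63.3, -105.1], [-62.0, -163.5], [-24.5, -163.6]]
[ 503.82245736 -168.83324513  118.25507851] [-0.0629587   0.01176545  0.4273853 ]
shift [-0.208 14.236  0.783] turn [ 0.011 -0.248  0.311] now [ 503.8 -168.8  118.3] [179.9 -24.8  -6.7] t 15.3
final pregrasp TCP [577.78541095 274.10489254  40.72805399]
```

Box 1 is placed squarely: centre y about -134, front end x about -62.6 (expected -63). Going back for box 2.

Request:
send_rows(
  steps=[
    [[0,1.2,0.5],[0.001,-0.03,0.04]],
    [[0,3,0.8],[0.003,-0.07,0.09]],
    [[-0.05,5,0.8],[0.005,-0.12,0.15]],
    [[-0.1,7,0.8],[0.007,-0.16,0.2]],
    [[-0.15,9,0.8],[0.009,-0.2,0.25]],
    [[-0.2,11,0.8],[0.011,-0.248,0.311]],
    [[-0.2,13,0.8],[0.011,-0.248,0.311]],
    [[-0.2,14.24,0.8],[0.011,-0.248,0.311]],
    [[-0.2,14.24,0.8],[0.011,-0.248,0.311]],
    [[-0.2,14.24,0.8],[0.011,-0.248,0.311]],
  ],
  fingers=0,
)

```text
time: 16.6
tool_pos: [496.2, 258.3, 139.5]
tcp_rot: [180.0, -38.7, 11.3]
ft_force: [-0.8, -0.4, -0.5]
finger_gap: 85.2
grip_force: 0.0
```

Run:
```python
from h import *
w=snapshot("wrist");np.savez("w10.npz",**w)
cv2.imwrite("pics/w10.png",w["img"][:,120:460,::-1])
dl([577.5,274,40],[180,-39,11.2])
print(proj([dp(50,30,0),dp(50,-30,0),dp(50,30,28),dp(50,-30,28)],w).round(1).tolist())
H=cv2.cvtColor(w["img"],cv2.COLOR_RGB2HSV);M=((H[...,0]>18)&(H[...,0]<32)&(H[...,1]>150))
for r in range(196,262,5):
    c=np.nonzero(M[r,200:420])[0]; print(r,(c.min()+200,c.max()+200) if len(c)>3 else None,end=' ')
```

```text
shift [ 2.696  0.543 -3.334] turn [ 0.001 -0.004  0.   ] now [496.6 257.7 140. ] [-180.   -38.8   11.2] t 16.6
[[278.0, 252.6], [360.1, 252.5], [274.4, 226.3], [363.6, 226.1]]
196 (np.int64(274), np.int64(370)) 201 (np.int64(275), np.int64(369)) 206 (np.int64(275), np.int64(368)) 211 (np.int64(276), np.int64(368)) 216 (np.int64(277), np.int64(367)) 221 (np.int64(278), np.int64(366)) 226 (np.int64(278), np.int64(366)) 231 (np.int64(277), np.int64(367)) 236 (np.int64(278), np.int64(366)) 241 (np.int64(278), np.int64(365)) 246 (np.int64(279), np.int64(365)) 251 (np.int64(280), np.int64(364)) 256 (np.int64(280), np.int64(363)) 261 None
```

Request:
send_rows(
  steps=[
    [[0.6,0.1,-0.8],[0,0,0]],
    [[1.3,0.22,-1.7],[0,0,0]],
    [[1.9,0.34,-2.5],[0,0,0]],
    [[2.3,0.42,-3],[0,0,0]],
    [[2.52,0.46,-3.27],[0,0,0]],
    [[2.52,0.46,-3.27],[0,0,0]],
    [[2.52,0.46,-3.27],[0,0,0]],
  ],
  fingers=0,
)

```text
time: 17.52
tool_pos: [573.1, 272.1, 44.4]
tcp_rot: [-179.9, -39.0, 11.1]
ft_force: [-0.1, -0.9, 0.4]
finger_gap: 85.3
grip_force: 0.0
```

Request:
send_rows(
  steps=[
    [[0,0,0],[0,0,0]],
    [[0,0,0],[0,0,0]],
    [[0,0,0],[0,0,0]],
    [[0,0,0],[0,0,0]],
    [[0,0,0],[0,0,0]],
  ],
  fingers=1,
  squeeze=60,
)

```text
time: 18.15
tool_pos: [573.4, 272.8, 44.6]
tcp_rot: [-179.9, -39.0, 11.1]
ft_force: [-5.6, -2.7, 6.4]
finger_gap: 59.0
grip_force: 65.5
```

Request:
send_rows(
  steps=[
    [[-0.3,-0.06,0.1],[0,0,0]],
    [[-0.9,-0.18,0.3],[0,0,0]],
    [[-1.5,-0.3,0.49],[0,0,0]],
    [[-2.1,-0.42,0.69],[0,0,0]],
    [[-2.7,-0.54,0.88],[0,0,0]],
    [[-3.1,-0.61,1.01],[0,0,0]],
    [[-3.4,-0.67,1.11],[0,0,0]],
    [[-3.4,-0.67,1.11],[0,0,0]],
    [[-3.4,-0.67,1.11],[0,0,0]],
  ],
)

```text
time: 19.27
tool_pos: [471.4, 252.9, 77.8]
tcp_rot: [-179.9, -39.0, 11.1]
ft_force: [-2.1, -0.1, 5.5]
finger_gap: 58.7
grip_force: 67.5
```

Request:
send_rows(
  steps=[
    [[0,0,0],[0,0,0]],
    [[0,0,0],[0,0,0]],
    [[0,0,0],[0,0,0]],
    [[-0.7,-0.14,0.9],[0,0,0]],
    [[-1.43,-0.28,1.81],[0,0,0]],
    [[-0.7,-0.14,2.6],[-0.036,0.18,0]],
    [[0.2,0,2.6],[-0.072,0.36,0]],
    [[0.82,0.14,2.2],[-0.108,0.558,0]],
    [[0.82,0.14,2.09],[-0.108,0.558,0]],
    [[0.82,0.14,2.09],[-0.108,0.558,0]],
  ],
  fingers=0,
)

```text
time: 20.52
tool_pos: [496.1, 256.0, 137.9]
tcp_rot: [-179.9, -6.2, 11.0]
ft_force: [0.0, 0.1, 0.7]
finger_gap: 85.3
grip_force: 0.0
```

```bash
cat >> h.py <<'E'
def tonguebox(nm):
    w=snapshot("wrist");np.savez(nm,**w)
    H=cv2.cvtColor(w["img"],cv2.COLOR_RGB2HSV)
    M=((H[...,0]>100)&(H[...,0]<122)&(H[...,1]>150)).astype(np.uint8)
    M[:, :200]=0;M[:,440:]=0;M[:120]=0;M[420:]=0
    c=max(cv2.findContours(M,0,2)[0],key=cv2.contourArea);r=cv2.minAreaRect(c);x,y,ww,hh=cv2.boundingRect(c);print("band",np.round(r[0],1),np.round(r[1],1),round(r[2],1),(x,y,ww,hh),"pred",proj([dp(116,0,28),dp(116,30,28),dp(116,-30,28)],w).round(1).tolist())
    for r in(200,330):
        k=np.nonzero((H[r,200:440,1]>150))[0];print(r,k.min()+200,k.max()+200)
    # centre of band in dispenser s,y : solve
    f=least_squares(lambda q:proj(dp(q[0],q[1],28),w)[0]-[x+ww/2,y+hh/2],[116,0]);print("box centre s,y",f.x.round(1))
    st=sense();print(st["tool_pos"],st["ft_force"],st["time"]);return w,f.x
E
python3 - <<'E'
from h import *
w,q=tonguebox("w11")
dl(dp(q[0]-4.2,q[1],5.8),[180,-7.1,11.2])
w=dict(np.load("w5.npz")) if 0 else None
E
```

```text
band [317. 264.] [ 36. 112.] 90.0 (261, 246, 113, 37) pred [[315.1, 263.9], [260.1, 264.1], [370.2, 263.6]]
200 265 371
330 261 373
box centre s,y [116.4  -1.3]
[495.51296827 256.15826436 138.42623319] [-1.22965651 -0.12918772  0.31436347] 20.575
shift [ 0.239  0.053 -2.289] turn [ 0.    -0.014  0.002] now [495.5 256.2 138.4] [-179.9   -6.3   11.1] t 20.6
```

Request:
send_rows(
  steps=[
    [[0.1,0.02,-0.8],[0,-0.014,0]],
    [[0.18,0.04,-1.6],[0,-0.014,0]],
    [[0.24,0.05,-2.29],[0,-0.014,0]],
    [[0.24,0.05,-2.29],[0,-0.014,0]],
    [[0.24,0.05,-2.29],[0,-0.014,0]],
  ],
  fingers=0,
)

```text
time: 21.2
tool_pos: [502.8, 258.4, 72.3]
tcp_rot: [-180.0, -7.3, 11.1]
ft_force: [-0.1, -0.6, 0.9]
finger_gap: 85.3
grip_force: 0.0
```

Request:
send_rows(
  steps=[
    [[0,0,0],[0,0,0]],
    [[0,0,0],[0,0,0]],
    [[0,0,0],[0,0,0]],
    [[0,0,0],[0,0,0]],
    [[0,0,0],[0,0,0]],
  ],
  fingers=1,
  squeeze=60,
)

```text
time: 21.82
tool_pos: [503.8, 258.5, 72.5]
tcp_rot: [-179.9, -7.3, 11.1]
ft_force: [-1.6, -0.5, 6.4]
finger_gap: 59.0
grip_force: 67.0
```

Run:
```python
from h import *
dl(sh(-14,-46.3,60),[180,-24.9,-6.75])
```

```text
shift [  1.263 -11.494  -0.418] turn [ 0.011 -0.308 -0.31 ] now [503.8 258.5  72.5] [-179.9   -7.3   11.1] t 21.8
```

Request:
send_rows(
  steps=[
    [[0,0,0.5],[0,0,0]],
    [[0,0,1.6],[0,0,0]],
    [[0,-0.5,2.6],[0,0,0]],
    [[0.2,-2.3,3],[0.002,-0.06,-0.06]],
    [[0.5,-4.2,3],[0.004,-0.14,-0.14]],
    [[0.8,-6.2,3],[0.008,-0.23,-0.23]],
    [[1,-8.2,3],[0.011,-0.308,-0.31]],
    [[1.2,-10,2.5],[0.011,-0.308,-0.31]],
    [[1.26,-11.5,1.5],[0.011,-0.308,-0.31]],
    [[1.26,-11.5,0.4],[0.011,-0.308,-0.31]],
  ],
)

```text
time: 23.08
tool_pos: [541.2, -90.9, 84.1]
tcp_rot: [179.9, -24.9, -7.0]
ft_force: [0.5, 0.2, -1.0]
finger_gap: 58.5
grip_force: 66.0
```

Request:
send_rows(
  steps=[
    [[0,0,-0.5],[0,0,0]],
    [[0,0,-0.8],[0,0,0]],
    [[0,0,-0.8],[0,0,0]],
    [[0,0,-0.8],[0,0,0]],
  ],
)

```text
time: 23.58
tool_pos: [541.5, -86.6, 60.3]
tcp_rot: [180.0, -24.8, -6.7]
ft_force: [-0.4, -0.6, -1.4]
finger_gap: 58.7
grip_force: 66.0
```

```bash
cat >> h.py <<'E'
def held(nm,z0):
    w=snapshot("wrist");np.savez(nm,**w);H=cv2.cvtColor(w["img"],cv2.COLOR_RGB2HSV)
    yel=(H[...,0]>18)&(H[...,0]<32)&(H[...,1]>150)
    for r in(210,280):
        c=np.nonzero(yel[r,200:460])[0];print("held",r,c.min()+200,c.max()+200,end=' ')
    Ri=rz(np.radians(SH[2])).T
    for f in finder.trace("bus1","wrist"):
        m=f["mask"];r,c=np.nonzero(m)
        if 240<c.mean()<400:
            print("\nbus rows",r.min(),r.max(),[(int(q),int(np.nonzero(m[q])[0].min()),int(np.nonzero(m[q])[0].max())) for q in np.linspace(r.min()+5,r.max()-3,6).astype(int)])
    dl(z0,[180,-24.9,-6.75]);print(sense()["ft_force"],sense()["finger_gap"]);return w
E
python3 - <<'E'
from h import *
held("w12",sh(-15,-46.3,18))
E
```

```text
held 210 244 396 held 280 241 459 
bus rows 68 183 [(73, 239, 400), (94, 236, 403), (115, 236, 403), (137, 237, 401), (158, 245, 394), (180, 265, 375)]

bus rows 191 423 [(196, 244, 396), (240, 242, 397), (285, 241, 399), (330, 240, 399), (375, 238, 401), (420, 242, 397)]
shift [-0.027  0.02  -1.409] turn [ 0.    -0.001 -0.   ] now [541.5 -86.8  60.3] [180.  -24.8  -6.7] t 23.7
[ 0.14157743 -0.25612307 -1.6298661 ] 58.87251615204318
```

Request:
send_rows(
  steps=[
    [[-0.03,0.02,-0.7],[0,0,0]],
    [[-0.03,0.02,-1.2],[0,0,0]],
    [[-0.03,0.02,-1.45],[0,0,0]],
    [[-0.03,0.02,-1.45],[0,0,0]],
    [[-0.03,0.02,-1.45],[0,0,0]],
  ],
)

```text
time: 24.3
tool_pos: [540.1, -86.5, 16.0]
tcp_rot: [180.0, -24.8, -6.8]
ft_force: [0.6, 0.5, -1.4]
finger_gap: 58.5
grip_force: 66.0
```

Request:
send_rows(
  steps=[
    [[0.04,-0.005,-0.03],[0,0,0]],
    [[0.08,-0.01,-0.06],[0,0,0]],
    [[0.08,-0.01,-0.06],[0,0,0]],
  ],
)

```text
time: 24.68
tool_pos: [542.2, -86.7, 13.7]
tcp_rot: [180.0, -24.7, -6.8]
ft_force: [-0.2, 0.7, -1.4]
finger_gap: 58.7
grip_force: 66.0
```

Request:
send_rows(
  steps=[
    [[0.03,-0.003,-0.03],[0,0,0]],
    [[0.05,-0.006,-0.03],[0,0,0]],
    [[0.05,-0.006,-0.03],[0,0,0]],
  ],
)

```text
time: 25.05
tool_pos: [543.7, -86.9, 12.9]
tcp_rot: [180.0, -24.8, -6.8]
ft_force: [-0.0, -0.2, -1.4]
finger_gap: 58.6
grip_force: 66.1
```

Request:
send_rows(
  steps=[
    [[0.03,-0.003,0],[0,0,0]],
    [[0.03,-0.003,0],[0,0,0]],
  ],
)

```text
time: 25.3
tool_pos: [544.6, -87.0, 12.9]
tcp_rot: [180.0, -24.8, -6.8]
ft_force: [-0.3, 0.3, 0.1]
finger_gap: 58.9
grip_force: 66.3
```

Request:
send_rows(
  steps=[
    [[0.03,-0.003,0],[0,0,0]],
    [[0.03,-0.003,0],[0,0,0]],
  ],
)

```text
time: 25.55
tool_pos: [545.5, -87.1, 12.8]
tcp_rot: [180.0, -24.8, -6.8]
ft_force: [0.1, 0.3, 1.4]
finger_gap: 58.5
grip_force: 66.4
```

Request:
send_rows(
  steps=[
    [[0.03,-0.003,0],[0,0,0]],
    [[0.03,-0.003,0],[0,0,0]],
  ],
)

```text
time: 25.8
tool_pos: [545.6, -87.1, 12.7]
tcp_rot: [180.0, -24.6, -6.8]
ft_force: [-14.0, 1.3, 13.9]
finger_gap: 58.6
grip_force: 68.1
```

Contact with the lip. Releasing.

Request:
send_rows(
  steps=[
    [[0,0,0.01],[0,0,0]],
    [[0,0,0.01],[0,0,0]],
    [[0,0,0.01],[0,0,0]],
    [[-0.3,0.05,0.8],[0,0,0]],
    [[-0.7,0.1,1.8],[0,0,0]],
    [[-1.1,0.15,3],[0,0,0]],
    [[-1.1,0.15,3.6],[0,0,0]],
    [[-1.1,0.15,3.6],[0,0,0]],
  ],
  fingers=0.18,
)

```text
time: 26.8
tool_pos: [514.6, -83.1, 123.0]
tcp_rot: [179.9, -25.0, -6.8]
ft_force: [0.4, -0.4, 0.5]
finger_gap: 69.9
grip_force: 0.0
```

```bash
cat >> h.py <<'E'
def placed(nm):
    w=snapshot("wrist");np.savez(nm,**w);H=cv2.cvtColor(w["img"],cv2.COLOR_RGB2HSV);Ri=rz(np.radians(SH[2])).T
    M=((H[...,0]>18)&(H[...,0]<32)&(H[...,1]>150)&(H[...,2]>60)).astype(np.uint8);M[:,:200]=0;M[:,440:]=0
    for c in sorted(cv2.findContours(M,0,2)[0],key=cv2.contourArea)[::-1][:2]:
        a=cv2.approxPolyDP(c,4,True)[:,0];print([(Ri@(onz(p,w,34)-[SH[0],SH[1],0]))[:2].round(1).tolist() for p in a])
    t=np.array([.617,.122,-.777]);dl(dp(46,0,12)-111*t,[180,-39,11.2])
E
python3 -c "
from h import *
placed('w13')"
```

```text
[[-24.0, -17.8], [-62.6, -17.8], [-62.6, -76.3], [-24.0, -76.4]]
[[35.2, -18.1], [-2.9, -18.1], [-2.9, -76.8], [35.2, -76.8]]
shift [-0.536 11.367  0.685] turn [ 0.01  -0.248  0.312] now [513.7 -82.8 121.2] [180.  -24.8  -6.8] t 26.9
```

Box 2 is placed square (centre y -47, front x -62.6). Now box 3.

Request:
send_rows(
  steps=[
    [[-0.1,1.5,0.5],[0.001,-0.04,0.05]],
    [[-0.2,3.4,0.7],[0.003,-0.1,0.12]],
    [[-0.3,5.4,0.7],[0.005,-0.15,0.19]],
    [[-0.4,7.4,0.7],[0.007,-0.2,0.26]],
    [[-0.54,9.4,0.7],[0.01,-0.248,0.312]],
    [[-0.54,11.37,0.7],[0.01,-0.248,0.312]],
    [[-0.54,11.37,0.7],[0.01,-0.248,0.312]],
    [[-0.54,11.37,0.7],[0.01,-0.248,0.312]],
    [[-0.54,11.37,0.7],[0.01,-0.248,0.312]],
  ],
  fingers=0,
)

```text
time: 27.98
tool_pos: [497.1, 256.9, 141.0]
tcp_rot: [180.0, -38.8, 11.1]
ft_force: [0.1, 0.5, 0.4]
finger_gap: 85.3
grip_force: 0.0
```

```bash
cat >> h.py <<'E'
def mouth(nm):
    w=snapshot("wrist");np.savez(nm,**w);H=cv2.cvtColor(w["img"],cv2.COLOR_RGB2HSV)
    M=((H[...,0]>18)&(H[...,0]<32)&(H[...,1]>150))
    r=np.array([x for x in range(150,330) if M[x,230:410].sum()>50]);b=r.max();c=np.nonzero(M[b-6,230:410])[0]+230
    m=(c.min()+c.max())/2
    f=least_squares(lambda q:proj(dp(q[0],q[1],0),w)[0]-[m,b+2],[50,0]);print("bottom row",b,c.min(),c.max(),"front s,y",f.x.round(1))
    s,y=f.x;t=np.array([.617,.122,-.777]);dl(dp(s-4,y,13)+19*t,[180,-39,11.2]);print(sense()["ft_force"])
E
python3 -c "
from h import *
mouth('w14')"
```

```text
bottom row 259 277 361 front s,y [56.2 -1.7]
shift [ 2.509  0.486 -3.261] turn [ 0.    -0.002  0.003] now [497.4 256.8 141.4] [-180.   -38.9   11. ] t 28.0
[-0.47760817  0.81704982 -0.62845348]
```

Same situation as box 2, so I'll use the same approach.

Request:
send_rows(
  steps=[
    [[0.6,0.1,-0.8],[0,0,0]],
    [[1.3,0.24,-1.7],[0,0,0]],
    [[1.9,0.36,-2.5],[0,0,0]],
    [[2.3,0.44,-3],[0,0,0]],
    [[2.5,0.49,-3.3],[0,0,0]],
    [[2.5,0.49,-3.3],[0,0,0]],
    [[2.5,0.49,-3.3],[0,0,0]],
  ],
  fingers=0,
)

```text
time: 28.9
tool_pos: [572.5, 272.2, 43.4]
tcp_rot: [-180.0, -38.9, 11.1]
ft_force: [0.1, 0.6, -0.0]
finger_gap: 85.0
grip_force: 0.0
```

Request:
send_rows(
  steps=[
    [[0,0,0],[0,0,0]],
    [[0,0,0],[0,0,0]],
    [[0,0,0],[0,0,0]],
    [[0,0,0],[0,0,0]],
    [[0,0,0],[0,0,0]],
  ],
  fingers=1,
  squeeze=60,
)

```text
time: 29.52
tool_pos: [572.5, 273.4, 43.7]
tcp_rot: [-180.0, -39.0, 11.2]
ft_force: [-2.9, -3.4, 7.4]
finger_gap: 59.0
grip_force: 65.6
```

Request:
send_rows(
  steps=[
    [[-0.3,-0.06,0.1],[0,0,0]],
    [[-0.9,-0.18,0.3],[0,0,0]],
    [[-1.5,-0.3,0.49],[0,0,0]],
    [[-2.1,-0.42,0.69],[0,0,0]],
    [[-2.7,-0.54,0.88],[0,0,0]],
    [[-3.1,-0.61,1.01],[0,0,0]],
    [[-3.4,-0.67,1.11],[0,0,0]],
    [[-3.4,-0.67,1.11],[0,0,0]],
    [[-3.4,-0.67,1.11],[0,0,0]],
  ],
)

```text
time: 30.65
tool_pos: [470.5, 253.6, 76.9]
tcp_rot: [-179.9, -39.0, 11.2]
ft_force: [-1.6, 0.5, 6.5]
finger_gap: 58.6
grip_force: 67.5
```

Request:
send_rows(
  steps=[
    [[0,0,0],[0,0,0]],
    [[0,0,0],[0,0,0]],
    [[0,0,0],[0,0,0]],
    [[-0.7,-0.14,0.9],[0,0,0]],
    [[-1.43,-0.28,1.81],[0,0,0]],
    [[-0.7,-0.14,2.6],[-0.036,0.18,0]],
    [[0.2,0,2.6],[-0.072,0.36,0]],
    [[0.82,0.14,2.2],[-0.108,0.548,0]],
    [[0.82,0.14,2.09],[-0.108,0.548,0]],
    [[0.82,0.14,2.09],[-0.108,0.548,0]],
  ],
  fingers=0,
)

```text
time: 31.9
tool_pos: [495.1, 256.8, 137.0]
tcp_rot: [180.0, -6.7, 11.1]
ft_force: [0.3, 0.9, -0.2]
finger_gap: 85.6
grip_force: 0.0
```

Run:
```python
from h import *
w,q=tonguebox("w15")
dl(dp(q[0]-4.2,q[1],4),[180,-7.1,11.2])
```

```text
band [317.1 263.5] [112.1  36.1] 0.5 (261, 245, 113, 38) pred [[316.6, 263.4], [261.4, 263.7], [371.9, 263.2]]
200 265 371
330 260 373
box centre s,y [116.3  -0.5]
[494.54773239 256.92498413 137.5543258 ] [-1.02612125  0.52753568  0.0177323 ] 31.95
shift [ 0.249  0.051 -2.317] turn [ 0.001 -0.005  0.001] now [494.5 256.9 137.6] [-180.    -6.8   11.1] t 31.9
```

Request:
send_rows(
  steps=[
    [[0.1,0.02,-0.8],[0,0,0]],
    [[0.18,0.04,-1.6],[0,0,0]],
    [[0.25,0.05,-2.3],[0,0,0]],
    [[0.25,0.05,-2.3],[0,0,0]],
    [[0.25,0.05,-2.3],[0,0,0]],
  ],
  fingers=0,
)

```text
time: 32.58
tool_pos: [502.2, 259.1, 71.1]
tcp_rot: [-180.0, -7.0, 11.2]
ft_force: [0.7, 0.7, -0.2]
finger_gap: 85.4
grip_force: 0.0
```

Request:
send_rows(
  steps=[
    [[0,0,0],[0,0,0]],
    [[0,0,0],[0,0,0]],
    [[0,0,0],[0,0,0]],
    [[0,0,0],[0,0,0]],
    [[0,0,0],[0,0,0]],
  ],
  fingers=1,
  squeeze=60,
)

```text
time: 33.2
tool_pos: [503.1, 259.2, 71.3]
tcp_rot: [-179.9, -7.0, 11.2]
ft_force: [-1.8, -0.2, 6.3]
finger_gap: 59.1
grip_force: 67.1
```

Run:
```python
from h import *
dl(sh(-16,44,60),[180,-24.9,-6.75])
```

```text
shift [ 1.572 -8.522 -0.377] turn [ 0.011 -0.313 -0.31 ] now [503.1 259.2  71.3] [-179.9   -7.    11.2] t 33.2
```

Request:
send_rows(
  steps=[
    [[0,0,0.5],[0,0,0]],
    [[0,0,1.6],[0,0,0]],
    [[0,-0.5,2.6],[0,0,0]],
    [[0.2,-2.1,3],[0.002,-0.07,-0.07]],
    [[0.5,-3.9,3],[0.005,-0.16,-0.16]],
    [[0.9,-5.7,3],[0.009,-0.25,-0.25]],
    [[1.3,-7.5,2.8],[0.011,-0.313,-0.31]],
    [[1.57,-8.52,1.8],[0.011,-0.313,-0.31]],
    [[1.57,-8.52,0.4],[0.011,-0.313,-0.31]],
    [[1.57,-8.52,-0.38],[0.011,-0.313,-0.31]],
  ],
)

```text
time: 34.45
tool_pos: [547.8, 2.4, 56.4]
tcp_rot: [180.0, -24.6, -6.8]
ft_force: [-0.7, 0.6, -1.0]
finger_gap: 58.7
grip_force: 66.1
```

Request:
send_rows(
  steps=[
    [[0,0,0],[0,0,0]],
    [[0,0,0],[0,0,0]],
  ],
)

```text
time: 34.7
tool_pos: [550.2, 3.2, 60.0]
tcp_rot: [180.0, -24.9, -6.7]
ft_force: [-0.3, -0.0, -0.9]
finger_gap: 58.9
grip_force: 66.0
```

Run:
```python
from h import *
held("w16",sh(-15,44.3,16))
```

```text
held 210 243 459 held 280 240 459 
bus rows 63 179 [(68, 235, 395), (89, 232, 398), (111, 231, 398), (132, 233, 397), (154, 241, 390), (176, 262, 371)]
shift [ 0.02   0.017 -1.488] turn [ 0.001  0.001 -0.001] now [550.7   3.2  60.6] [180.  -24.9  -6.7] t 34.8
[ 0.74560515 -0.27674107 -0.72357869] 59.020822570336485
```

Request:
send_rows(
  steps=[
    [[0.03,0.07,-0.7],[0,0,0]],
    [[0.03,0.07,-1.2],[0,0,0]],
    [[0.03,0.07,-1.48],[0,0,0]],
    [[0.03,0.07,-1.48],[0,0,0]],
    [[0.03,0.07,-1.48],[0,0,0]],
  ],
)

```text
time: 35.42
tool_pos: [550.6, 5.2, 14.5]
tcp_rot: [180.0, -24.8, -6.7]
ft_force: [-0.0, -0.5, -1.9]
finger_gap: 58.9
grip_force: 66.1
```

Request:
send_rows(
  steps=[
    [[0.04,-0.005,-0.03],[0,0,0]],
    [[0.08,-0.01,-0.06],[0,0,0]],
    [[0.1,-0.012,-0.06],[0,0,0]],
    [[0.1,-0.012,-0.06],[0,0,0]],
  ],
)

```text
time: 35.92
tool_pos: [553.2, 4.9, 12.2]
tcp_rot: [180.0, -24.8, -6.7]
ft_force: [0.4, 0.8, -1.2]
finger_gap: 58.7
grip_force: 66.1
```

Request:
send_rows(
  steps=[
    [[0.04,-0.005,-0.02],[0,0,0]],
    [[0.07,-0.008,-0.02],[0,0,0]],
    [[0.07,-0.008,-0.02],[0,0,0]],
  ],
)

```text
time: 36.3
tool_pos: [555.3, 4.7, 11.5]
tcp_rot: [180.0, -24.8, -6.7]
ft_force: [-0.3, 0.4, -1.5]
finger_gap: 58.6
grip_force: 66.3
```

Request:
send_rows(
  steps=[
    [[0.03,-0.003,0],[0,0,0]],
    [[0.03,-0.003,0],[0,0,0]],
  ],
)

```text
time: 36.55
tool_pos: [556.2, 4.6, 11.5]
tcp_rot: [180.0, -24.8, -6.7]
ft_force: [-0.1, -0.2, -0.9]
finger_gap: 58.5
grip_force: 66.2
```

Request:
send_rows(
  steps=[
    [[0.03,-0.003,-0.01],[0,0,0]],
    [[0.03,-0.003,-0.01],[0,0,0]],
  ],
)

```text
time: 36.8
tool_pos: [557.0, 4.5, 11.4]
tcp_rot: [180.0, -24.8, -6.7]
ft_force: [-5.6, -0.2, 5.5]
finger_gap: 58.9
grip_force: 67.0
```

Request:
send_rows(
  steps=[
    [[0.02,-0.003,-0.01],[0,0,0]],
    [[0.02,-0.003,-0.01],[0,0,0]],
  ],
)

```text
time: 37.05
tool_pos: [557.0, 4.5, 11.4]
tcp_rot: [179.9, -24.7, -6.7]
ft_force: [-21.2, 1.0, 21.2]
finger_gap: 58.5
grip_force: 69.6
```

Contact made. Releasing.

Request:
send_rows(
  steps=[
    [[0,0,0.01],[0,0,0]],
    [[0,0,0.01],[0,0,0]],
    [[0,0,0.01],[0,0,0]],
    [[-0.3,0.05,0.8],[0,0,0]],
    [[-0.7,0.1,1.8],[0,0,0]],
    [[-1.1,0.15,3],[0,0,0]],
    [[-1.1,0.15,3.6],[0,0,0]],
    [[-1.1,0.15,3.6],[0,0,0]],
  ],
  fingers=0.18,
)

```text
time: 38.05
tool_pos: [526.1, 8.8, 121.2]
tcp_rot: [180.0, -25.0, -6.7]
ft_force: [-0.4, -0.0, 0.0]
finger_gap: 70.3
grip_force: 0.0
```

```bash
python3 -c "
from h import *
placed('w17')"
```

```text
[[-23.4, 74.7], [-62.4, 74.0], [-62.4, 16.0], [-24.1, 15.2]]
[[36.1, 73.7], [-1.8, 74.4], [-2.4, 15.5], [36.1, 16.1]]
shift [-0.917  8.312  0.745] turn [ 0.01  -0.248  0.312] now [525.1   8.9 119.4] [180.  -24.9  -6.7] t 38.1
```

Request:
send_rows(
  steps=[
    [[-0.1,1.2,0.5],[0.001,-0.04,0.05]],
    [[-0.3,2.8,0.75],[0.003,-0.1,0.12]],
    [[-0.5,4.6,0.75],[0.005,-0.15,0.19]],
    [[-0.7,6.4,0.75],[0.007,-0.2,0.26]],
    [[-0.92,8.31,0.75],[0.01,-0.248,0.312]],
    [[-0.92,8.31,0.75],[0.01,-0.248,0.312]],
    [[-0.92,8.31,0.75],[0.01,-0.248,0.312]],
    [[-0.92,8.31,0.75],[0.01,-0.248,0.312]],
  ],
  fingers=0,
)

```text
time: 39.1
tool_pos: [497.3, 256.9, 140.7]
tcp_rot: [180.0, -38.9, 11.1]
ft_force: [-0.6, -1.4, 0.0]
finger_gap: 85.1
grip_force: 0.0
```

```bash
python3 -c "
from h import *
mouth('w18')"
```

```text
bottom row 259 275 359 front s,y [56.1 -0.4]
shift [ 2.499  0.53  -3.251] turn [ 0.001 -0.002  0.002] now [497.5 256.8 141.1] [180.  -38.9  11.1] t 39.1
[-0.61824973 -0.526201   -0.33868042]
```

Request:
send_rows(
  steps=[
    [[0.6,0.12,-0.8],[0,0,0]],
    [[1.3,0.26,-1.7],[0,0,0]],
    [[1.9,0.4,-2.5],[0,0,0]],
    [[2.3,0.48,-3],[0,0,0]],
    [[2.5,0.53,-3.3],[0,0,0]],
    [[2.5,0.53,-3.3],[0,0,0]],
    [[2.5,0.53,-3.3],[0,0,0]],
  ],
  fingers=0,
)

```text
time: 40.02
tool_pos: [572.4, 273.3, 42.9]
tcp_rot: [180.0, -38.9, 11.1]
ft_force: [-0.4, 0.3, -0.3]
finger_gap: 85.4
grip_force: 0.0
```

Request:
send_rows(
  steps=[
    [[0,0,0],[0,0,0]],
    [[0,0,0],[0,0,0]],
    [[0,0,0],[0,0,0]],
    [[0,0,0],[0,0,0]],
    [[0,0,0],[0,0,0]],
  ],
  fingers=1,
  squeeze=60,
)

```text
time: 40.65
tool_pos: [572.6, 274.4, 43.4]
tcp_rot: [-180.0, -39.0, 11.2]
ft_force: [-4.5, -1.8, 6.9]
finger_gap: 59.0
grip_force: 65.4
```

Request:
send_rows(
  steps=[
    [[-0.3,-0.06,0.1],[0,0,0]],
    [[-0.9,-0.18,0.3],[0,0,0]],
    [[-1.5,-0.3,0.49],[0,0,0]],
    [[-2.1,-0.42,0.69],[0,0,0]],
    [[-2.7,-0.54,0.88],[0,0,0]],
    [[-3.1,-0.61,1.01],[0,0,0]],
    [[-3.4,-0.67,1.11],[0,0,0]],
    [[-3.4,-0.67,1.11],[0,0,0]],
    [[-3.4,-0.67,1.11],[0,0,0]],
  ],
)

```text
time: 41.78
tool_pos: [470.4, 254.6, 76.6]
tcp_rot: [-180.0, -39.0, 11.2]
ft_force: [-2.6, 0.5, 6.6]
finger_gap: 58.6
grip_force: 65.9
```

Request:
send_rows(
  steps=[
    [[0,0,0],[0,0,0]],
    [[0,0,0],[0,0,0]],
    [[0,0,0],[0,0,0]],
    [[-0.7,-0.14,0.9],[0,0,0]],
    [[-1.43,-0.28,1.81],[0,0,0]],
    [[-0.7,-0.14,2.6],[-0.036,0.18,0]],
    [[0.2,0,2.6],[-0.072,0.36,0]],
    [[0.82,0.14,2.2],[-0.108,0.548,0]],
    [[0.82,0.14,2.09],[-0.108,0.548,0]],
    [[0.82,0.14,2.09],[-0.108,0.548,0]],
  ],
  fingers=0,
)

```text
time: 43.02
tool_pos: [495.1, 257.7, 136.7]
tcp_rot: [180.0, -6.8, 11.2]
ft_force: [-0.8, 0.1, -0.2]
finger_gap: 85.4
grip_force: 0.0
```

Run:
```python
from h import *
w,q=tonguebox("w19")
dl(dp(q[0]-4.2,q[1],4),[180,-7.1,11.2])
```

```text
band [317.7 264. ] [113.2  36. ] 1.0 (261, 246, 114, 38) pred [[318.3, 263.9], [263.0, 264.1], [373.7, 263.7]]
200 265 372
330 260 373
box centre s,y [116.6   0.2]
[494.55775885 257.82430665 137.28507298] [-0.72665635 -0.21046429  0.63303469] 43.075
shift [ 0.236  0.041 -2.305] turn [ 0.001 -0.004  0.   ] now [494.6 257.8 137.3] [180.   -6.9  11.2] t 43.1
```

Request:
send_rows(
  steps=[
    [[0.1,0.02,-0.8],[0,0,0]],
    [[0.18,0.03,-1.6],[0,0,0]],
    [[0.24,0.04,-2.3],[0,0,0]],
    [[0.24,0.04,-2.3],[0,0,0]],
    [[0.24,0.04,-2.3],[0,0,0]],
  ],
  fingers=0,
)

```text
time: 43.7
tool_pos: [501.9, 259.7, 70.8]
tcp_rot: [-180.0, -7.0, 11.2]
ft_force: [-0.8, 0.1, -0.7]
finger_gap: 86.0
grip_force: 0.0
```

Request:
send_rows(
  steps=[
    [[0,0,0],[0,0,0]],
    [[0,0,0],[0,0,0]],
    [[0,0,0],[0,0,0]],
    [[0,0,0],[0,0,0]],
    [[0,0,0],[0,0,0]],
  ],
  fingers=1,
  squeeze=60,
)

```text
time: 44.32
tool_pos: [502.8, 259.9, 71.0]
tcp_rot: [-179.9, -7.1, 11.2]
ft_force: [-2.7, 0.1, 6.8]
finger_gap: 59.1
grip_force: 67.1
```

Run:
```python
from h import *
dl(sh(-16,132,60),[180,-24.9,-6.75])
```

```text
shift [ 1.928 -5.63  -0.366] turn [ 0.011 -0.312 -0.311] now [502.8 259.9  71. ] [-179.9   -7.1   11.2] t 44.3
```

Request:
send_rows(
  steps=[
    [[0,0,0.5],[0,0,0]],
    [[0,0,1.6],[0,0,0]],
    [[0,-0.5,2.6],[0,0,0]],
    [[0.1,-2,3],[0.002,-0.07,-0.07]],
    [[0.5,-3.6,3],[0.005,-0.16,-0.16]],
    [[1.1,-5,3],[0.009,-0.25,-0.25]],
    [[1.93,-5.63,2.4],[0.011,-0.312,-0.311]],
    [[1.93,-5.63,1],[0.011,-0.312,-0.311]],
    [[1.93,-5.63,-0.1],[0.011,-0.312,-0.311]],
    [[1.93,-5.63,-0.37],[0.011,-0.312,-0.311]],
  ],
)

```text
time: 45.58
tool_pos: [557.5, 90.0, 55.7]
tcp_rot: [179.9, -24.5, -6.7]
ft_force: [0.7, 0.3, -1.1]
finger_gap: 59.3
grip_force: 66.0
```

Request:
send_rows(
  steps=[
    [[0,0,0],[0,0,0]],
    [[0,0,0],[0,0,0]],
  ],
)

```text
time: 45.82
tool_pos: [561.3, 90.8, 60.7]
tcp_rot: [-180.0, -24.9, -6.7]
ft_force: [0.0, -0.2, -1.3]
finger_gap: 59.0
grip_force: 66.0
```

Run:
```python
from h import *
held("w20",sh(-15,132,15))
```

```text
held 210 243 459 held 280 240 459 
bus rows 64 180 [(69, 237, 398), (90, 234, 400), (112, 233, 401), (133, 234, 399), (155, 244, 391), (177, 263, 372)]
shift [ 0.018  0.002 -1.513] turn [ 0.  0. -0.] now [561.1  90.8  60.4] [180.  -24.9  -6.7] t 45.9
[ 0.44883534  0.35397959 -1.16238409] 58.86232202060997
```

Request:
send_rows(
  steps=[
    [[0.02,0.04,-0.7],[0,0,0]],
    [[0.02,0.04,-1.2],[0,0,0]],
    [[0.02,0.04,-1.53],[0,0,0]],
    [[0.02,0.04,-1.53],[0,0,0]],
    [[0.02,0.04,-1.53],[0,0,0]],
  ],
)

```text
time: 46.55
tool_pos: [560.4, 91.7, 12.6]
tcp_rot: [180.0, -24.7, -6.7]
ft_force: [-0.2, -0.2, -1.0]
finger_gap: 59.1
grip_force: 66.2
```

Request:
send_rows(
  steps=[
    [[0.05,-0.006,-0.02],[0,0,0]],
    [[0.1,-0.012,-0.04],[0,0,0]],
    [[0.12,-0.014,-0.04],[0,0,0]],
    [[0.12,-0.014,-0.04],[0,0,0]],
  ],
)

```text
time: 47.05
tool_pos: [564.0, 91.2, 11.2]
tcp_rot: [180.0, -24.7, -6.7]
ft_force: [0.3, 0.2, -0.0]
finger_gap: 58.6
grip_force: 66.2
```

Request:
send_rows(
  steps=[
    [[0.03,-0.004,0],[0,0,0]],
    [[0.05,-0.006,0],[0,0,0]],
    [[0.05,-0.006,0],[0,0,0]],
  ],
)

```text
time: 47.42
tool_pos: [565.5, 91.1, 11.2]
tcp_rot: [180.0, -24.7, -6.7]
ft_force: [-0.2, -0.6, -0.7]
finger_gap: 59.1
grip_force: 66.2
```

Request:
send_rows(
  steps=[
    [[0.03,-0.003,0],[0,0,0]],
    [[0.03,-0.003,0],[0,0,0]],
  ],
)

```text
time: 47.68
tool_pos: [566.4, 91.0, 11.2]
tcp_rot: [180.0, -24.7, -6.7]
ft_force: [0.4, -0.2, -1.2]
finger_gap: 58.9
grip_force: 66.2
```

Request:
send_rows(
  steps=[
    [[0.02,-0.003,0],[0,0,0]],
    [[0.02,-0.003,0],[0,0,0]],
  ],
)

```text
time: 47.92
tool_pos: [567.0, 90.9, 11.2]
tcp_rot: [180.0, -24.7, -6.7]
ft_force: [0.5, 0.1, -1.3]
finger_gap: 58.7
grip_force: 66.2
```

Request:
send_rows(
  steps=[
    [[0.03,-0.003,-0.01],[0,0,0]],
    [[0.03,-0.003,-0.01],[0,0,0]],
  ],
)

```text
time: 48.18
tool_pos: [567.5, 90.9, 11.1]
tcp_rot: [179.9, -24.7, -6.7]
ft_force: [-7.7, -0.4, 8.0]
finger_gap: 58.7
grip_force: 67.4
```

Request:
send_rows(
  steps=[
    [[0.02,-0.003,-0.01],[0,0,0]],
    [[0.02,-0.003,-0.01],[0,0,0]],
  ],
)

```text
time: 48.42
tool_pos: [567.6, 90.9, 11.1]
tcp_rot: [179.9, -24.6, -6.7]
ft_force: [-21.8, 0.5, 22.1]
finger_gap: 59.0
grip_force: 69.7
```

Request:
send_rows(
  steps=[
    [[0,0,0.01],[0,0,0]],
    [[0,0,0.01],[0,0,0]],
    [[0,0,0.01],[0,0,0]],
    [[-0.3,0.05,0.8],[0,0,0]],
    [[-0.7,0.1,1.8],[0,0,0]],
    [[-1.1,0.15,3],[0,0,0]],
    [[-1.1,0.15,3.6],[0,0,0]],
    [[-1.1,0.15,3.6],[0,0,0]],
  ],
  fingers=0.18,
)

```text
time: 49.42
tool_pos: [536.9, 95.5, 120.9]
tcp_rot: [-180.0, -25.0, -6.8]
ft_force: [0.2, -0.2, -0.2]
finger_gap: 70.1
grip_force: 0.0
```

Run:
```python
from h import *
placed('w21')
t=snapshot("top");np.savez("top2.npz",**t);s=snapshot("scene")
for nm,S in(("top",t),("scene",s)):
    f=finder.trace("straightedge",nm)
    for q in f[:2]:
        c=max(cv2.findContours(q["mask"].astype(np.uint8),0,2)[0],key=cv2.contourArea);r=cv2.minAreaRect(c);print(nm,round(q["confidence"],2),cv2.approxPolyDP(c,4,True)[:,0].tolist())
cv2.imwrite("pics/t22.png",cv2.resize(t["img"][150:390,140:540,::-1],None,fx=2,fy=2,interpolation=2))
```

```text
[[-22.9, 161.4], [-61.9, 161.4], [-61.2, 102.7], [-23.6, 102.7]]
[[36.5, 160.4], [-1.3, 161.2], [-2.0, 102.2], [36.5, 102.9]]
shift [-1.279  5.432  0.754] turn [ 0.01  -0.248  0.312] now [535.9  95.3 119.1] [180.  -24.8  -6.7] t 49.5
top 0.58 [[270, 234], [264, 262], [285, 267], [295, 239]]
scene 0.63 [[220, 169], [212, 168], [198, 187], [191, 188], [166, 242], [175, 242]]
```

View pics/t22.png

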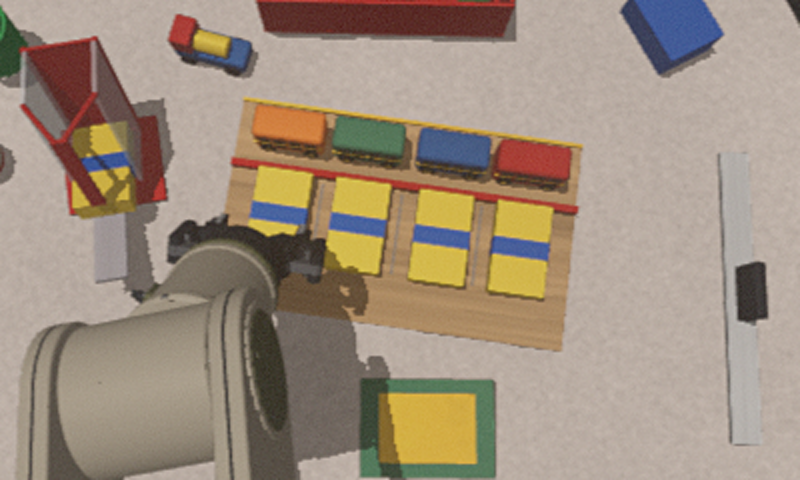

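All four boxes lie before their buses, square and in line, and one box stays in the dispenser. The straightedge is at crop (740,300) with its grip at (752,291).

Run:
```python
from h import *
t=dict(np.load("top2.npz"))
P=[onz((x/2+140,y/2+150),t,10)[:2] for x,y in((719.5,153.5),(747.5,153),(760,444),(732,445))]
far=(P[0]+P[1])/2;near=(P[2]+P[3])/2;c=(far+near)/2;d=far-near
print(np.round(P,1).tolist(),"c",c.round(1),"len",np.linalg.norm(d).round(1),"dir deg",np.degrees(np.arctan2(d[1],d[0])).round(2))
a=np.degrees(np.arctan2(d[1],d[0]))
dl([c[0]-40,c[1],230],[180,0,a])
```

```text
[[645.4, -403.3], [646.7, -435.0], [328.8, -428.7], [327.2, -398.9]] c [ 487.  -416.5] len 318.1 dir deg -0.97
shift [ -2.916 -17.049   3.773] turn [0.03  0.428 0.099] now [534.5  95.  116.8] [179.9 -24.6  -6.7] t 49.7
```

Request:
send_rows(
  steps=[
    [[-0.5,-0.5,1.5],[0,0.05,0.01]],
    [[-1,-2,3],[0.005,0.12,0.03]],
    [[-1.4,-3.9,3.8],[0.01,0.2,0.05]],
    [[-1.8,-5.8,3.8],[0.02,0.28,0.07]],
    [[-2.2,-7.7,3.8],[0.03,0.36,0.09]],
    [[-2.6,-9.6,3.8],[0.03,0.428,0.1]],
    [[-2.9,-11.5,3.8],[0.03,0.428,0.1]],
    [[-2.9,-13.4,3.8],[0.03,0.428,0.1]],
    [[-2.9,-15.3,3.8],[0.03,0.428,0.1]],
    [[-2.9,-17.05,3.8],[0.03,0.428,0.1]],
  ],
  fingers=0.4,
)

```text
time: 50.92
tool_pos: [447.8, -418.2, 230.9]
tcp_rot: [-179.9, -0.1, -1.0]
ft_force: [0.9, 0.4, 0.2]
finger_gap: 51.2
grip_force: 0.0
```

Request:
send_rows(
  steps=[
    [[0,0,0],[0,0,0]],
    [[0,0,0],[0,0,0]],
  ],
)

```text
time: 51.18
tool_pos: [448.0, -415.8, 231.0]
tcp_rot: [-179.8, -0.1, -1.0]
ft_force: [0.2, 0.6, -0.1]
finger_gap: 51.2
grip_force: 0.0
```

Run:
```python
from h import *
w=snapshot("wrist");np.savez("w23.npz",**w);cv2.imwrite("pics/w23.png",w["img"][:,:,::-1]);st=sense();print(st["tool_pos"],st["tcp_rot"],st["finger_gap"])
H=cv2.cvtColor(w["img"],cv2.COLOR_RGB2HSV)
for l in ["straightedge"]:
    print([(np.multiply(f["at"],[640,480]).round(1),round(f["confidence"],2),onz(np.multiply(f["at"],[640,480]),w,0).round(1)) for f in finder.pinpoint(l,"wrist")])
    for q in finder.trace(l,"wrist")[:1]:
        c=max(cv2.findContours(q["mask"].astype(np.uint8),0,2)[0],key=cv2.contourArea);a=cv2.approxPolyDP(c,3,True)[:,0];print(a.tolist());print([onz(p,w,10)[:2].round(1).tolist() for p in a])
```

```text
[ 448.37284031 -415.33256201  231.63199987] [-1.79880055e+02 -1.13254818e-01 -9.08508915e-01] 51.27826508049101
[(array([317.9, 168.7]), 0.77, array([ 490.5, -415. ,    0. ]))]
[[303, 0], [306, 308], [309, 317], [331, 318], [336, 304], [339, 0]]
[[635.0, -404.8], [343.1, -399.5], [332.3, -402.4], [330.7, -426.5], [347.3, -432.0], [634.4, -436.0]]
```

View pics/w23.png

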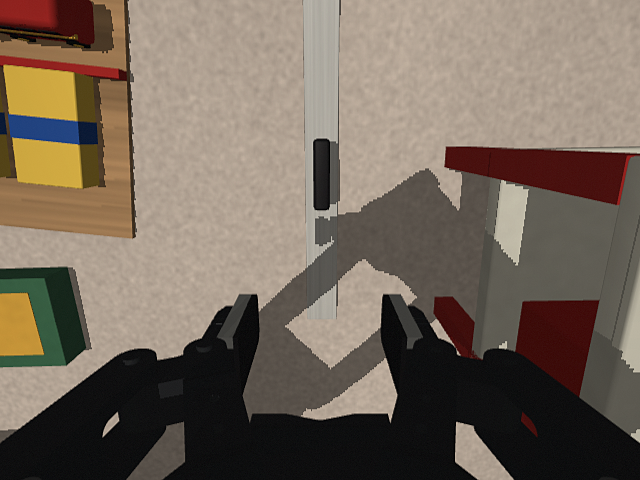

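The straightedge is centred at column 321, with its grip at columns 314–330, rows 139–210. The rack to the right (from column 445) stays clear.

Run:
```python
from h import *
w=dict(np.load("w23.npz"));H=cv2.cvtColor(w["img"],cv2.COLOR_RGB2GRAY)
M=(H<60).astype(np.uint8);M[:, :295]=0;M[:,345:]=0;M[:100]=0;M[230:]=0
c=max(cv2.findContours(M,0,2)[0],key=cv2.contourArea);x,y,a,b=cv2.boundingRect(c);print(x,y,a,b)
for z in(62,10):print(z,[onz(p,w,z)[:2].round(1).tolist() for p in((x+a/2,y),(x+a/2,y+b))])
for cx in(487,490):
  print(cx,proj([[cx+30,-417,62],[cx-30,-417,62],[cx+30,-417,10],[cx-30,-417,10]],w).round(1).tolist())
dl([488,-417.5,35],[180,0,-0.9])
```

```text
313 139 17 71
62 [[518.8, -418.9], [460.1, -418.0]]
10 [[519.0, -419.0], [450.5, -418.0]]
487 [[319.2, 141.4], [320.4, 213.6], [319.4, 141.2], [320.4, 203.6]]
490 [[319.2, 137.6], [320.4, 210.2], [319.4, 137.9], [320.4, 200.6]]
shift [ 1.309 -0.081 -6.584] turn [-0.001  0.003 -0.001] now [ 448.7 -415.1  232.5] [-179.9   -0.2   -0.8] t 51.3
```

Request:
send_rows(
  steps=[
    [[0.7,-0.05,-1.5],[0,0,0]],
    [[1.36,-0.1,-3],[0,0,0]],
    [[1.36,-0.1,-4.5],[0,0,0]],
    [[1.36,-0.1,-5.8],[0,0,0]],
    [[1.36,-0.1,-6.58],[0,0,0]],
    [[1.36,-0.1,-6.58],[0,0,0]],
    [[1.36,-0.1,-6.58],[0,0,0]],
    [[1.36,-0.1,-6.58],[0,0,0]],
  ],
  fingers=0.4,
)

```text
time: 52.32
tool_pos: [490.4, -420.1, 37.5]
tcp_rot: [179.9, -0.3, -0.9]
ft_force: [0.4, -0.7, 0.8]
finger_gap: 51.6
grip_force: 0.0
```

Request:
send_rows(
  steps=[
    [[0,0,0],[0,0,0]],
    [[0,0,0],[0,0,0]],
    [[0,0,0],[0,0,0]],
    [[0,0,0],[0,0,0]],
    [[0,0,0],[0,0,0]],
  ],
  fingers=1,
  squeeze=80,
)

```text
time: 52.95
tool_pos: [489.4, -419.6, 35.8]
tcp_rot: [180.0, -0.2, -0.9]
ft_force: [-2.2, 0.2, 4.9]
finger_gap: 12.7
grip_force: 79.4
```

Run:
```python
from h import *
dl(sh(-95,0,120),[180,0,83.25]);print(sense()["finger_gap"])
```

```text
shift [-0.759 12.958  2.808] turn [-0.002  0.003  1.469] now [ 489.4 -419.6   35.8] [180.   -0.2  -0.9] t 53.0
12.727692925469128
```

Request:
send_rows(
  steps=[
    [[0,0,0.5],[0,0,0]],
    [[0,0,1.6],[0,0,0]],
    [[0,0,2.8],[0,0,0]],
    [[0,1,3.5],[0,0,0]],
    [[-0.2,2.8,3.6],[0,0,0]],
    [[-0.4,4.6,3.6],[0,0,0.1]],
    [[-0.6,6,3.6],[0,0,0.28]],
    [[-0.76,7,3.6],[0,0,0.46]],
  ],
)

```text
time: 53.95
tool_pos: [465.7, -207.2, 143.3]
tcp_rot: [-179.9, -0.2, 25.8]
ft_force: [-1.7, -0.3, -2.4]
finger_gap: 12.3
grip_force: 78.6
```

Request:
send_rows(
  steps=[
    [[0,1,0],[0,0,0.18]],
    [[0,2,0],[0,0,0.36]],
    [[0,3,0],[0,0,0.54]],
    [[0,4,0],[0,0,0.72]],
    [[0,5,0],[0,0,0.9]],
    [[0,5.96,0],[0,0,1.009]],
    [[0,5.96,-0.4],[0,0,1.009]],
    [[0,5.96,-0.8],[0,0,1.009]],
    [[0,5.96,-0.8],[0,0,1.009]],
  ],
)

```text
time: 55.08
tool_pos: [465.0, -31.0, 117.4]
tcp_rot: [-179.8, -0.2, 83.1]
ft_force: [0.2, 0.5, -3.0]
finger_gap: 12.6
grip_force: 78.4
```

Run:
```python
from h import *
print(sense()["finger_gap"],sense()["ft_force"])
dl(sh(-84,0,70),[180,0,83.25])
```

```text
12.610880371417222 [ 0.22824797  0.46082105 -3.01203061]
shift [ 0.42  -0.039 -1.581] turn [-0.003 -0.004  0.002] now [465.  -31.  117.4] [-179.8   -0.2   83.1] t 55.1
```

Request:
send_rows(
  steps=[
    [[0.2,-0.02,-0.7],[-0.003,-0.004,0.002]],
    [[0.42,-0.04,-1.6],[-0.003,-0.004,0.002]],
    [[0.42,-0.04,-2.2],[-0.003,-0.004,0.002]],
    [[0.42,-0.04,-2.4],[-0.003,-0.004,0.002]],
    [[0.42,-0.04,-2.4],[-0.003,-0.004,0.002]],
    [[0.42,-0.04,-2.4],[-0.003,-0.004,0.002]],
  ],
)

```text
time: 55.82
tool_pos: [479.7, -31.8, 48.3]
tcp_rot: [179.7, -0.0, 83.3]
ft_force: [0.5, 0.5, -3.5]
finger_gap: 12.4
grip_force: 78.5
```

Run:
```python
from h import *
w=snapshot("wrist");np.savez("w24.npz",**w)
t=snapshot("top");np.savez("top3.npz",**t)
a=cv2.resize(w["img"],(400,300));b=cv2.resize(t["img"][190:340,230:440],(400,286),interpolation=2)
cv2.imwrite("pics/m24.png",np.hstack([a,np.vstack([b,np.zeros((14,400,3),np.uint8)])])[:,:,::-1])
print(sense()["finger_gap"],sense()["ft_force"])
dl(sh(-84,0,43),[180,0,83.25])
```

```text
12.692687044638149 [ 0.53866291 -0.17903895 -3.08711517]
shift [-0.074 -0.011 -0.175] turn [ 0.     0.006 -0.002] now [479.8 -31.8  48.2] [179.7  -0.   83.4] t 55.9
```

View pics/m24.png

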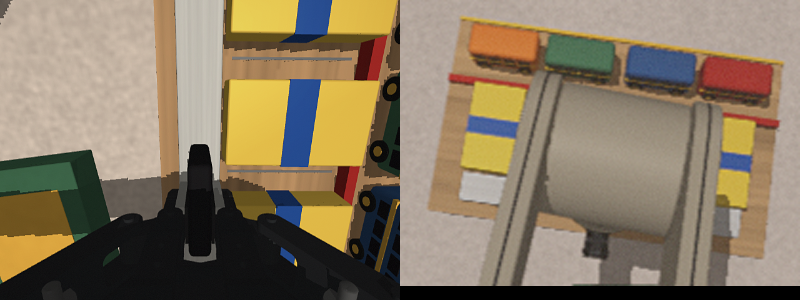

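The bar is parallel to the boxes' front ends with a small gap. Now I'll lower it gently.

Request:
send_rows(
  steps=[
    [[0,0,-0.08],[0,0.004,-0.001]],
    [[0,0,-0.16],[0,0.006,-0.002]],
    [[0,0,-0.16],[0,0.006,-0.002]],
  ],
)

```text
time: 56.3
tool_pos: [479.0, -31.6, 42.2]
tcp_rot: [-179.9, 0.0, 83.2]
ft_force: [-0.0, 1.0, -3.1]
finger_gap: 12.5
grip_force: 78.8
```

Request:
send_rows(
  steps=[
    [[0,0,-0.03],[0,0,0]],
    [[0,0,-0.03],[0,0,0]],
  ],
)

```text
time: 56.55
tool_pos: [479.1, -31.7, 41.8]
tcp_rot: [-179.9, 0.0, 83.2]
ft_force: [-2.2, -1.1, -0.1]
finger_gap: 12.5
grip_force: 79.2
```

Request:
send_rows(
  steps=[
    [[0.03,-0.004,0],[0,0,0]],
    [[0.06,-0.007,0],[0,0,0]],
    [[0.06,-0.007,0],[0,0,0]],
  ],
)

```text
time: 56.92
tool_pos: [480.2, -31.8, 41.8]
tcp_rot: [-179.8, 0.0, 83.2]
ft_force: [-7.2, 0.9, 7.7]
finger_gap: 12.4
grip_force: 80.3
```

Request:
send_rows(
  steps=[
    [[0.03,-0.004,0],[0,0,0]],
    [[0.03,-0.004,0],[0,0,0]],
  ],
)

```text
time: 57.18
tool_pos: [481.0, -31.9, 41.8]
tcp_rot: [-179.8, 0.0, 83.3]
ft_force: [-7.8, -0.1, 9.0]
finger_gap: 12.7
grip_force: 80.3
```

Request:
send_rows(
  steps=[
    [[0.02,-0.003,0],[0,0,0]],
    [[0.02,-0.003,0],[0,0,0]],
  ],
)

```text
time: 57.42
tool_pos: [481.4, -31.9, 41.9]
tcp_rot: [-179.7, 0.0, 83.3]
ft_force: [-8.1, 1.3, 9.5]
finger_gap: 12.7
grip_force: 80.6
```

Request:
send_rows(
  steps=[
    [[0.02,-0.003,0.01],[0,0,0]],
    [[0.02,-0.003,0.01],[0,0,0]],
  ],
)

```text
time: 57.68
tool_pos: [482.2, -32.0, 41.8]
tcp_rot: [-179.8, 0.0, 83.2]
ft_force: [-5.7, 1.0, 4.8]
finger_gap: 12.8
grip_force: 79.9
```

Request:
send_rows(
  steps=[
    [[0.02,-0.003,0.01],[0,0,0]],
    [[0.02,-0.003,0.01],[0,0,0]],
  ],
)

```text
time: 57.92
tool_pos: [482.5, -32.0, 41.8]
tcp_rot: [-179.7, -0.0, 83.2]
ft_force: [-5.9, 1.6, 4.0]
finger_gap: 12.6
grip_force: 79.6
```

Request:
send_rows(
  steps=[
    [[0.015,-0.002,0],[0,0,0]],
    [[0.015,-0.002,0],[0,0,0]],
  ],
)

```text
time: 58.18
tool_pos: [482.5, -32.0, 41.8]
tcp_rot: [-179.7, 0.0, 83.2]
ft_force: [-8.9, 2.3, 7.5]
finger_gap: 13.1
grip_force: 80.1
```

Request:
send_rows(
  steps=[
    [[0.02,-0.002,0],[0,0,0]],
    [[0.02,-0.002,0],[0,0,0]],
  ],
)

```text
time: 58.42
tool_pos: [482.7, -32.0, 41.9]
tcp_rot: [-179.6, 0.0, 83.2]
ft_force: [-11.9, 0.8, 10.4]
finger_gap: 12.2
grip_force: 80.6
```

Run:
```python
from h import *
w=snapshot("wrist");np.savez("w25.npz",**w);H=cv2.cvtColor(w["img"],cv2.COLOR_RGB2HSV)
print(sense()["ft_force"],sense()["tool_pos"])
Ri=rz(np.radians(SH[2])).T;S=lambda p,z:(Ri@(onz(p,w,z)-[SH[0],SH[1],0]))[:2].round(1).tolist()
# bar bright low-sat columns on rows; yellow start
for r in(20,40,60,140,180,220,250):
    br=np.nonzero((H[r,240:400,1]<45)&(H[r,240:400,2]>90))[0]+240
    ye=np.nonzero((H[r,300:560,0]>18)&(H[r,300:560,0]<32)&(H[r,300:560,1]>150))[0]+300
    print(r,"bar",br.min() if len(br) else None,br.max() if len(br) else None,S((br.max()+1,r),16) if len(br) else '',"yel",(ye.min(),S((ye.min(),r),34)) if len(ye) else None)
# left end of the bar
```

```text
[-11.27689123   1.63806113  10.68741678] [482.7093393  -31.99540814  41.92414105]
20 bar 280 357 [-63.2, 116.7] yel (np.int64(358), [-64.8, 111.7])
40 bar 280 356 [-63.5, 109.4] yel (np.int64(358), [-64.6, 105.2])
60 bar 281 355 [-63.7, 101.9] yel (np.int64(357), [-64.8, 98.5])
140 bar 240 352 [-64.1, 69.8] yel (np.int64(355), [-64.8, 69.9])
180 bar 240 351 [-64.1, 52.3] yel (np.int64(354), [-64.8, 54.2])
220 bar 240 350 [-64.2, 33.8] yel (np.int64(353), [-64.8, 37.6])
250 bar 240 348 [-64.8, 19.1] yel (np.int64(352), [-64.9, 24.5])
```

Run:
```python
from h import *
w=dict(np.load("w25.npz"));H=cv2.cvtColor(w["img"],cv2.COLOR_RGB2HSV).astype(float)
Ri=rz(np.radians(SH[2])).T;S=lambda p,z:(Ri@(onz(p,w,z)-[SH[0],SH[1],0]))[:2]
sat=cv2.GaussianBlur(H[...,1].astype(np.float32),(1,5),0)
def edge(lo,hi,z,rows,thr=70,rise=False):
    o=[]
    for r in rows:
        s=sat[r,lo:hi]; k=[i for i in range(len(s)-1) if (s[i]>=thr)!=(s[i+1]>=thr) and (s[i+1]>s[i])==rise]
        if k: i=k[0];o.append(S((lo+i+(thr-s[i])/(s[i+1]-s[i])+.0,r),z))
    o=np.array(o);
    if len(o)<8: print("few",len(o));return
    p=np.polyfit(o[:,1],o[:,0],1);p=np.polyfit(*o[np.abs(o[:,0]-np.polyval(p,o[:,1]))<1].T[::-1],1)
    print(len(o),"slope deg",np.degrees(np.arctan(p[0])).round(2),"x at y=0,100",np.polyval(p,[0,100]).round(2))
print("bar front");edge(262,300,16,range(5,160,2))
print("bar back");edge(320,375,16,[*range(5,66,2),*range(130,250,2)],rise=True)
print([w["img"][r,268:292].sum(1).tolist() for r in(60,)])
print([H[r,225:290,1].astype(int).tolist() for r in(60,150)])
```

```text
bar front
78 slope deg 0.1 x at y=0,100 [-95.47 -95.3 ]
bar back
91 slope deg 0.1 x at y=0,100 [-63.75 -63.57]
[[396, 397, 397, 395, 390, 391, 390, 395, 398, 394, 399, 409, 270, 477, 555, 564, 559, 559, 554, 564, 567, 570, 569, 568]]
[[44, 43, 43, 43, 43, 42, 44, 43, 42, 43, 43, 44, 43, 36, 80, 125, 124, 121, 119, 119, 120, 122, 122, 119, 119, 121, 121, 120, 120, 121, 120, 120, 121, 120, 122, 120, 120, 120, 122, 121, 119, 121, 122, 120, 121, 121, 120, 122, 120, 122, 122, 121, 122, 122, 128, 106, 13, 17, 21, 20, 20, 20, 21, 20, 21], [43, 41, 44, 42, 44, 43, 43, 42, 44, 42, 43, 43, 43, 43, 43, 43, 44, 41, 32, 100, 124, 122, 122, 119, 122, 120, 122, 120, 120, 122, 122, 121, 119, 119, 122, 120, 118, 120, 121, 121, 122, 119, 119, 119, 119, 122, 118, 119, 119, 119, 120, 120, 118, 119, 119, 119, 125, 137, 9, 16, 19, 20, 21, 19, 20]]
```

The bar is parallel to the boxes (0.1°), flush and centred (0.7 mm). Releasing and retreating upward.

Request:
send_rows(
  steps=[
    [[0,0,0.01],[0,0,0]],
    [[0,0,0.01],[0,0,0]],
    [[0,0,0.01],[0,0,0]],
    [[0,0,0.5],[0,0,0]],
    [[0,0,1.5],[0,0,0]],
    [[0,0,3],[0,0,0]],
    [[0,0,4.5],[0,0,0]],
    [[-1,0,6],[0,0,0]],
    [[-2.5,0,6.5],[0,0,0]],
    [[-2.5,0,6.5],[0,0,0]],
  ],
  fingers=0.6,
)

```text
time: 59.72
tool_pos: [409.3, -32.6, 240.6]
tcp_rot: [179.8, 0.1, 83.2]
ft_force: [1.3, -0.4, 0.1]
finger_gap: 34.1
grip_force: 0.0
```

Run:
```python
from h import *
print(sense()["tool_pos"],sense()["finger_gap"],sense()["grip_force"],sense()["time"])
w=snapshot("wrist");H=cv2.cvtColor(w["img"],cv2.COLOR_RGB2HSV)
Ri=rz(np.radians(SH[2])).T
for q in finder.trace("straightedge","wrist")[:1]:
    c=max(cv2.findContours(q["mask"].astype(np.uint8),0,2)[0],key=cv2.contourArea);a=cv2.approxPolyDP(c,4,True)[:,0];print(a.tolist(),[(Ri@(onz(p,w,16)-[SH[0],SH[1],0]))[:2].round(1).tolist() for p in a])
M=((H[...,0]>18)&(H[...,0]<32)&(H[...,1]>150)).astype(np.uint8)
for c in sorted(cv2.findContours(M,0,2)[0],key=cv2.contourArea)[::-1][:8]:
    p=c[:,0];P=np.array([(Ri@(onz(x,w,34)-[SH[0],SH[1],0]))[:2] for x in p]);print("yel",P.min(0).round(1),P.max(0).round(1))
```

```text
[409.25454594 -32.5647369  240.63154397] 34.13665475264051 0.0 59.725
yel [-256.2 -111.5] [-174.1   -3.7]
yel [-67.5  99.3] [-22.4 161.8]
yel [-9.2 99.3] [ 36.9 161.1]
yel [-67.5  15.3] [-22.8  74.9]
yel [-2.7 15.2] [36.4 74.9]
yel [-67.5 -76.2] [-23.4 -12.8]
yel [-10.3 -76.4] [ 36.  -12.9]
yel [ -12.  -161.1] [ 35.5 -92.8]
```

Request:
send_rows(
  steps=[
    [[-0.3,-2,0.5],[0,0,0]],
    [[-0.6,-4,0.5],[0,0,0]],
    [[-0.9,-6,0.5],[0,0,0]],
    [[-1.2,-8,0.5],[0,0,0]],
    [[-1.5,-10,0.5],[0,0,0]],
    [[-1.5,-11,0.5],[0,0,0]],
    [[-1.5,-11,0.5],[0,0,0]],
    [[-1.5,-11,0.5],[0,0,0]],
  ],
)

```text
time: 60.82
tool_pos: [364.8, -361.8, 251.1]
tcp_rot: [-179.8, -0.1, 83.2]
ft_force: [-0.1, 0.6, -0.3]
finger_gap: 34.1
grip_force: 0.0
```

Run:
```python
from h import *
t=snapshot("top");np.savez("top4.npz",**t);Ri=rz(np.radians(SH[2])).T
S=lambda p,z:(Ri@(onz(p,t,z)-[SH[0],SH[1],0]))[:2].round(1).tolist()
for q in finder.trace("straightedge","top")[:2]:
    c=max(cv2.findContours(q["mask"].astype(np.uint8),0,2)[0],key=cv2.contourArea);a=cv2.approxPolyDP(c,3,True)[:,0];print(round(q["confidence"],2),a.tolist(),[S(p,16) for p in a])
H=cv2.cvtColor(t["img"],cv2.COLOR_RGB2HSV);M=((H[...,0]>18)&(H[...,0]<32)&(H[...,1]>170)).astype(np.uint8)
for c in sorted(cv2.findContours(M,0,2)[0],key=cv2.contourArea)[::-1][:12]:
    P=np.array([S(x,34) for x in c[:,0]]);print("yel",P.min(0),P.max(0))
```

```text
yel [-254.5 -109.3] [-176.2   -4.6]
yel [300.  -18.4] [357.2  45.9]
yel [ 25.3 317.4] [ 58.1 352.8]
yel [-17.3 317.9] [  4.9 342.1]
yel [-37.4 337.7] [-10.9 359.4]
yel [1.000e-01 3.009e+02] [ 12.4 317. ]
yel [171.  218.4] [181.4 254. ]
yel [-21.8 295.9] [ -3.  307.5]
yel [  -2.2 -108.7] [  20.2 -102.2]
yel [106.6  11.6] [109.4  72.3]
yel [ -2.3 -57.3] [  2.4 -46.3]
yel [158.9 238.7] [167.6 252.9]
```

Run:
```python
from h import *
t=dict(np.load("top4.npz"))
yy=np.arange(-190,191,1);xs=np.array([-85,-90,-92])
H=cv2.cvtColor(t["img"],cv2.COLOR_RGB2HSV).astype(np.float32)
for x in(-68,-72,-86,-92):
    p=proj([sh(x,y,16) for y in yy],t).astype(np.float32);s=cv2.remap(H[...,1],p[:,:1],p[:,1:],1).ravel();k=yy[s<60]
    print("bar x",x,k.min() if len(k) else None,k.max() if len(k) else None,len(k))
for y in(-150,-100,0+60,100,150):
    xx=np.arange(-114,-40,.5);p=proj([sh(x,y,16) for x in xx],t).astype(np.float32);s=cv2.remap(H[...,1],p[:,:1],p[:,1:],1).ravel();k=xx[s<60];print("y",y,k.min() if len(k) else None,k.max() if len(k) else None)
```

```text
bar x -68 -160 160 321
bar x -72 -159 160 276
bar x -86 -159 160 300
bar x -92 -160 160 321
y -150 -97.5 -65.0
y -100 -97.0 -65.0
y 60 -96.5 -64.0
y 100 -96.0 -63.5
y 150 -96.0 -63.5
```

The bar spans y -160 to 160, centred, and its small tilt matches that of the box fronts. Handing in.

```bash
python3 -c "
from bench import order
print(order.hand_in())"
```

```text
the job is handed in; nothing more can be done
None
```

I handed in the job at about 61 s: all four buses have a box up against the lip, measured square and centred to within about 1–2 mm. The straightedge lies along the front ends, centred on the shelf, and the fifth box is still in the dispenser. No verdict came back.

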